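# Turn out the soap mould and rack the bars

## Robot

A 6-joint arm with a two-finger parallel gripper is mounted at the origin on the work surface. World frame = base frame: x ahead of the robot, y to its left, z up, the work surface at z = 0. Lengths are in m, angles in rad, forces in N, time in s.
With the tool pointing down it reaches from about 0.35 to 0.85 m from the base axis. Payload 8.1 kg.
Tool frame: the origin (TCP) lies between the finger pads; the fingertips stand 11 mm ahead of it and the grasp point (between the pads) lies 8 mm behind it (tips_ahead is the z of the fingertips in the tool frame, in m); z points along the fingers, y is the line along which they close (so a half turn about z gives the same grasp; the last joint's range is limited). The gripper opens to 93 mm and grips with 3 to 60 N. Pads are 15 mm wide; open, the fingers measure 128 mm over their backs; the gripper's body (75 mm by 188 mm) begins 65 mm behind the grasp point.
Start: joints at [1.141, 0.13, 1.488, -0, 1.523, -0.085], TCP at [0.203, 0.565, 0.23] pointing down, gripper open.
Joint ranges: [-2.96, 2.96], [-0.89, 2.26], [0.02, 2.5], [-1.34, 4.48], [0, 2.73], [-2.66, 2.66]. Speed limits (rad/s): [2.39, 2.39, 2.79, 3.14, 3.14, 3.14].

## Interface

Orientations are given as a rotation vector (axis times angle).
In Python, from plant import read_state, read_camera, close_job, tips_ahead gives the robot as it stands. The module is installed in compiled form; this text tells all that it offers.
- The arm moves only by the tool move_arm, never from a script. Its argument "plan" is a list of rows, each a list of 7 numbers: the turn, a rotation vector about the tool's x, y, z in units of 6 degrees (1.0 is 6 degrees), then the shift along the tool's x, y, z in units of 25 mm (1.0 is 25 mm), then the finger opening in mm, from 0 to 93. A call has exactly 10 rows; each row shifts and turns the commanded pose from where the row before left it, along the tool's axes as they then stand; what a row does not reach is not made up. A row lasts 1/10 s, in which the tool goes at most 50 mm and 8.59 degrees, less where a joint would pass 70% of its speed; a pose out of reach is approached as far as the arm can. A call is refused whole if a number of a shift passes 1 or a number of a turn 1, either way. A call with a gripper value outside its range is refused whole. The fingers move at their own pace and stop on an object; "force" is the grip in N (left out, the last holds). Time passes only in rows, so rows that do not move let the fingers close, or fill a call up. It gives the time, the measured TCP pose, the force, the opening and the grip force at its end, in the units of the state.
- read_state(): the state, without advancing time (a new reading comes with each control period).
- read_camera(name): name is "scene" or "top" or "wrist"; returns a dict with "frame" (384x512x3 uint8, red, green, blue), "z_map" (384x512 float32, m along the optical axis (not along the pixel's ray), 0 where there is no reading), "fx", "fy", "cx", "cy" (pixels), "distortion" ([k1, k2, p1, p2, k3] as OpenCV has them; the pictures are not rectified), "rvec" (rotation vector, rad) and "tvec" (3), from world to camera coordinates, as OpenCV has them. Camera axes: x right, y down, z forward; pixel columns grow to the right and rows downward; lengths in m; the calibration is good to about 2 mm. A picture is of the moment at which its call begins.
- close_job(): hands the job in; it is judged then, once.
The state is a dict: "t": time; "q": joint angles; "dq": joint speeds; "joint_torque": joint torques, N m; "tool_pos": TCP position; "orientation": TCP orientation; "force": force on the tool from outside, world axes, zero at the start; "wrist_torque": the same for the moment, N m; "opening": finger opening in m; "gripper_force": force on a finger pad.
Only numpy, scipy, OpenCV 4.12 (cv2) and the standard library are available. Lean on these libraries where they do the work, as an engineer would, in place of code of your own. Each camera call takes 0.05 s, during which the arm holds its last target. There are 200 camera calls.

## Task

Put the filled soap mould, open side up, in the turn-over stand, slide the board in flat on top of it, and swing the handle right over so that mould and board are turned over together; take the pair out together and set it down on the bench with the mould still over the bars. Then lift the mould off and lay it flat on the bench beside the board, leaving the board flat on the bench. Stand every soap bar in the drying rack face to face from the fixed wall outwards, and slide the stop up snug against them, leaving the bottle, saucer and jar alone.

Things in the scene. Friction and masses are not known exactly. Their poses are not given: they have to be found in the camera images.
- stand: fixed base of the turn-over stand on the bench, 214 x 120 x 12 mm steel plate with a post at each end (posts at x = +-99 mm, 8 mm thick, 30 mm wide, top 120 mm above the bench); origin: centre of its underside on the bench; its x runs along the axle, z up.
- cradle_mid (a point): turning cradle: the point on its axle, 105 mm over the bench, midway between the posts; x along the axle; turns with the cradle. Two C-shaped forks open to its +y hold mould and board, long sides along x, one on the other (50 mm in a 57 mm gap). Between the forks (|x| under 52 mm) all is open for a gripper but for a tie bar 8 mm square along x at y = -77, z = 0 mm.
- fork (a point): middle of the front fork, at cradle x = -68, y = 0, z = 0 mm (the rear fork is its mirror at +68). Fork: |x| 52 to 85 mm; lower lip's upper face at z = -28.5, upper lip's under face at z = +28.5 mm, lips 5 mm thick, from y = -40 to +38 mm; back's inner face at y = -35 mm; end plate 4 mm thick with its inner face at |x| = 85 mm.
- cradle (a joint): angle of the cradle about the stand's +x: 0 at the start, forks open to the stand's +y; the handle goes up and over to pi (end stop) when right over, forks then open to the stand's -y. Half-way the opening faces up, so nothing falls out. It stays where it is left (friction 0.2 N m).
- handle (a point): middle of the black round handle of the cradle, 16 mm diameter, 66 mm long along the cradle's x; at cradle x = -122, y = +90, z = 0 mm, on the robot's side of the front post, on a thin arm at x = -87 mm; it swings on a 90 mm radius about the axle.
- mould_mid (a point): centre of the grey plastic mould, an open-topped tray 164 (x) x 60 (y) x 38 (z) mm with floor 4 mm and long walls 3 mm, divided along x into four chambers 30 x 54 mm, 34 mm deep, centred at x = -57, -19, +19, +57 mm; z points to the open side (up at the start). 0.22 kg empty. It starts on the bench with the bars in it.
- board_mid (a point): centre of the flat bare wooden board, 164 (x) x 62 (y) x 12 (z) mm, about 90 g: 1 mm wider than the mould on each side. It starts flat on the bench.
- bar1_mid (a point): pale olive soap bar, a block 28 (x, thickness) x 52 (y, width) x 33 (z, height) mm, 50 g; the point is its centre. It starts in a chamber of the mould, z up, x along the mould's x. Two to four of the four bars are present. It may stand in the rack either way up and either way round, with its thickness along the rack.
- bar2_mid (a point): pale olive soap bar, a block 28 (x, thickness) x 52 (y, width) x 33 (z, height) mm, 50 g; the point is its centre. It starts in a chamber of the mould, z up, x along the mould's x. Two to four of the four bars are present. It may stand in the rack either way up and either way round, with its thickness along the rack.
- bar3_mid (a point): pale olive soap bar, a block 28 (x, thickness) x 52 (y, width) x 33 (z, height) mm, 50 g; the point is its centre. It starts in a chamber of the mould, z up, x along the mould's x. Two to four of the four bars are present. It may stand in the rack either way up and either way round, with its thickness along the rack.
- bar4_mid (a point): pale olive soap bar, a block 28 (x, thickness) x 52 (y, width) x 33 (z, height) mm, 50 g; the point is its centre. It starts in a chamber of the mould, z up, x along the mould's x. Two to four of the four bars are present. It may stand in the rack either way up and either way round, with its thickness along the rack.
- rack: fixed wooden drying rack; its floor is 70 mm wide and 8 mm thick; a fixed wall 45 mm high above the floor, 10 mm thick, stands at its x = 0 end (its inner face is at x = 0), and bars stand on the floor from x = 0 outwards along +x, thickness along x, width along y; no side walls. Origin on the bench below the wall's inner face, half-way across the rack; z up.
- stop_face (a point): sliding stop of the rack: centre of its face towards the wall, 28 mm above the bench. The stop is 14 mm thick along x, 68 mm wide, 41 mm high above the floor, and slides along the rack's x with about 2 N friction, staying where it is left.
- stop_tab (a point): centre of the upright tab on the top of the stop, 14 (x) x 26 (y) x 34 (z) mm, 66 mm above the bench, for pinching or pushing.
- stop (a joint): how far the stop has been slid towards the wall, m; the clear space between wall and stop is 0.180 minus this.
- oil_bottle: dark oil bottle, 64 mm diameter, 200 mm high, on the far side; leave alone. Origin: centre of its underside.
- plate: white saucer, 120 mm diameter, on the far side; leave alone. Origin: centre of its underside.
- lye_jar: glass jar, 72 mm diameter, 90 mm high, on the far side; leave alone. Origin: centre of its underside.

How it is judged:
On the way, in this order (a step that is already met when the one before it is completed fails the run):
1. the mould lies in the unturned cradle, open side up, with the board on top of it (value of joint cradle below 0.15 rad and x of mould_mid in the frame of cradle_mid between -0.012 and 0.012 m and y of mould_mid in the frame of cradle_mid between -0.02 and 0.02 m and x of board_mid in the frame of cradle_mid between -0.012 and 0.012 m and y of board_mid in the frame of cradle_mid between -0.02 and 0.02 m and z of mould_mid in the frame of cradle_mid below 0.002 m and z of board_mid in the frame of cradle_mid above 0.008 m and angle between mould_mid's own z axis and vertical below 0.2 rad), for 0.2 s.
2. the cradle is turned right over with mould, bars and board in it: the mould is upside down on the board (value of joint cradle above 3 rad and x of mould_mid in the frame of cradle_mid between -0.012 and 0.012 m and y of mould_mid in the frame of cradle_mid between -0.02 and 0.02 m and x of board_mid in the frame of cradle_mid between -0.012 and 0.012 m and y of board_mid in the frame of cradle_mid between -0.02 and 0.02 m and angle between mould_mid's own z axis and vertical above 2.94 rad and y of bar1_mid in the frame of mould_mid between -0.02 and 0.02 m and x of bar1_mid in the frame of mould_mid between -0.08 and 0.08 m and z of bar1_mid in the frame of mould_mid between -0.015 and 0.025 m and y of bar2_mid in the frame of mould_mid between -0.02 and 0.02 m and x of bar2_mid in the frame of mould_mid between -0.08 and 0.08 m and z of bar2_mid in the frame of mould_mid between -0.015 and 0.025 m and y of bar3_mid in the frame of mould_mid between -0.02 and 0.02 m and x of bar3_mid in the frame of mould_mid between -0.08 and 0.08 m and z of bar3_mid in the frame of mould_mid between -0.015 and 0.025 m and y of bar4_mid in the frame of mould_mid between -0.02 and 0.02 m and x of bar4_mid in the frame of mould_mid between -0.08 and 0.08 m and z of bar4_mid in the frame of mould_mid between -0.015 and 0.025 m), for 0.2 s.
3. the pair stands on the bench, the mould upside down on the flat board with the bars under it (height (world z) of board_mid below 0.012 m and height (world z) of mould_mid between 0.025 and 0.038 m and angle between mould_mid's own z axis and vertical above 2.94 rad and horizontal distance between mould_mid and board_mid below 0.025 m and y of bar1_mid in the frame of mould_mid between -0.02 and 0.02 m and x of bar1_mid in the frame of mould_mid between -0.08 and 0.08 m and z of bar1_mid in the frame of mould_mid between -0.015 and 0.025 m and y of bar2_mid in the frame of mould_mid between -0.02 and 0.02 m and x of bar2_mid in the frame of mould_mid between -0.08 and 0.08 m and z of bar2_mid in the frame of mould_mid between -0.015 and 0.025 m and y of bar3_mid in the frame of mould_mid between -0.02 and 0.02 m and x of bar3_mid in the frame of mould_mid between -0.08 and 0.08 m and z of bar3_mid in the frame of mould_mid between -0.015 and 0.025 m and y of bar4_mid in the frame of mould_mid between -0.02 and 0.02 m and x of bar4_mid in the frame of mould_mid between -0.08 and 0.08 m and z of bar4_mid in the frame of mould_mid between -0.015 and 0.025 m), for 0.2 s.
At the end, for the whole second after the job is handed in: Every bar stands in the rack, thickness along it (0.15 rad), within 15 mm of its centre line, the first within 5 mm of the wall, each next within 4.5 mm of its neighbour, the stop within 4 mm of the last; mould (either way up) and board lie apart, flat on the bench; all at rest (angle between the x axis of each of bar1_mid, bar2_mid, bar3_mid, bar4_mid and the x axis of rack, either way round below 0.15 rad and y of bar1_mid in the frame of rack between -0.015 and 0.015 m and z of bar1_mid in the frame of rack between 0.021 and 0.037 m and x of bar1_mid in the frame of rack between 0.009 and 0.119 m and (x of bar1_mid in the frame of rack below 0.019 m or horizontal distance between bar1_mid and bar2_mid below 0.0325 m or horizontal distance between bar1_mid and bar3_mid below 0.0325 m or horizontal distance between bar1_mid and bar4_mid below 0.0325 m) and linear speed of each of bar1, bar2, bar3, bar4, mould, board below 0.02 m/s and y of bar2_mid in the frame of rack between -0.015 and 0.015 m and z of bar2_mid in the frame of rack between 0.021 and 0.037 m and x of bar2_mid in the frame of rack between 0.009 and 0.119 m and (x of bar2_mid in the frame of rack below 0.019 m or horizontal distance between bar2_mid and bar1_mid below 0.0325 m or horizontal distance between bar2_mid and bar3_mid below 0.0325 m or horizontal distance between bar2_mid and bar4_mid below 0.0325 m) and y of bar3_mid in the frame of rack between -0.015 and 0.015 m and z of bar3_mid in the frame of rack between 0.021 and 0.037 m and x of bar3_mid in the frame of rack between 0.009 and 0.119 m and (x of bar3_mid in the frame of rack below 0.019 m or horizontal distance between bar3_mid and bar1_mid below 0.0325 m or horizontal distance between bar3_mid and bar2_mid below 0.0325 m or horizontal distance between bar3_mid and bar4_mid below 0.0325 m) and y of bar4_mid in the frame of rack between -0.015 and 0.015 m and z of bar4_mid in the frame of rack between 0.021 and 0.037 m and x of bar4_mid in the frame of rack between 0.009 and 0.119 m and (x of bar4_mid in the frame of rack below 0.019 m or horizontal distance between bar4_mid and bar1_mid below 0.0325 m or horizontal distance between bar4_mid and bar2_mid below 0.0325 m or horizontal distance between bar4_mid and bar3_mid below 0.0325 m) and x of any of bar1_mid, bar2_mid, bar3_mid, bar4_mid in the frame of rack below 0.019 m and (x of bar1_mid in the frame of rack between 0.037 and 0.051 m or x of bar2_mid in the frame of rack between 0.037 and 0.051 m or x of bar3_mid in the frame of rack between 0.037 and 0.051 m or x of bar4_mid in the frame of rack between 0.037 and 0.051 m) and x of any of bar1_mid, bar2_mid, bar3_mid, bar4_mid in the frame of stop_face above -0.018 m and height (world z) of mould_mid below 0.024 m and angle between the z axis of each of mould_mid, board_mid and the z axis of rack, either way round below 0.1 rad and horizontal distance between mould_mid and board_mid above 0.06 m and height (world z) of board_mid below 0.012 m); the robot touches nothing.
It fails at once if the bottle is disturbed (moved by more than 25 mm) (distance of oil_bottle from where it was at the start of the episode above 0.025 m).
It fails at once if the saucer is disturbed (moved by more than 25 mm) (distance of plate from where it was at the start of the episode above 0.025 m).
It fails at once if the jar is disturbed (moved by more than 25 mm) (distance of lye_jar from where it was at the start of the episode above 0.025 m).
Of bar1, bar2, bar3, bar4 only 2 to 4 are there at a start; the rules pass over those that are not, and their reading is None.
At some moment in a run one of mould, board may be knocked a few centimetres aside while the robot is not near it.
It also fails if it takes over 210 s, if anything falls off the work surface, if the arm or the gripper's body presses on something with over 40 N, if the wrist force passes 120 N, or if a joint passes its speed limit or range.

## Working session

There is one attempt and no reset: what is moved stays moved. The work goes in short steps, Python scripts to look and compute and a tool call to move; the robot and the scene stay as the last step left them, time stands still between calls to the robot, and variables do not carry over. Pictures are saved under pics/ and viewed, at most 14 in all, crops included, and the job is handed in when it is done.

Besides the shell and the picture viewer there is one more tool, called as name(argument=value, ...) on one line, values as JSON. move_arm: Moves the arm, as the interface text tells. Its arguments: {"type":"object","properties":{"plan":{"type":"array","items":{"type":"array","items":{"type":"number"}}},"force":{"type":"number"}},"required":["plan"]}

```bash
mkdir -p pics; ls; cat > h.py <<'E'
import numpy as np, cv2
from scipy.spatial.transform import Rotation as R
from plant import *
def cam(n):
    c=read_camera(n); c['K']=np.array([[c['fx'],0,c['cx']],[0,c['fy'],c['cy']],[0,0,1]]); c['D']=np.array(c['distortion'],float)
    c['R']=R.from_rotvec(np.ravel(c['rvec'])).as_matrix(); c['t']=np.ravel(c['tvec']); return c
def save(c,f,box=None,s=1):
    im=c['frame'][:,:,::-1]
    if box: im=im[box[1]:box[3],box[0]:box[2]]
    cv2.imwrite('pics/'+f,cv2.resize(im,None,fx=s,fy=s,interpolation=cv2.INTER_CUBIC))
def cloud(c):
    h,w=c['z_map'].shape; u,v=np.meshgrid(np.arange(w),np.arange(h))
    n=cv2.undistortPoints(np.stack([u,v],-1).reshape(-1,1,2).astype(np.float64),c['K'],c['D']).reshape(h,w,2)
    z=c['z_map'][...,None]; P=np.concatenate([n*z,z],-1); W=(P-c['t'])@c['R']; W[c['z_map']==0]=np.nan; return W
def topimg(W,rgb,xr,yr,res=0.001,zmin=-1,zmax=9):
    pass
E
python3 - <<'E'
from h import *
print(read_state(),tips_ahead)
for n in('scene','top'):
    c=cam(n); save(c,n+'0.png',s=1.5); W=cloud(c); np.save(n+'.npy',W); np.save(n+'_rgb.npy',c['frame'])
    print(n,-c['R'].T@c['t'],c['fx'])
E
```

```text
pics
{'t': 0.0, 'q': array([ 1.14060163e+00,  1.31130114e-01,  1.48931611e+00,  1.14333594e-05,
        1.52299358e+00, -8.53765805e-02]), 'dq': array([-0.00048653, -0.00019989,  0.00034446, -0.00015643, -0.00171268,
        0.00139153]), 'joint_torque': array([ 3.26955806e-04, -5.59862709e+01, -4.91740143e+01,  7.66271283e-02,
        3.61468841e-02, -2.22912581e-04]), 'tool_pos': array([0.20254121, 0.56418181, 0.22858575]), 'orientation': array([-5.38877618e-01, -3.09454027e+00,  2.80062596e-03]), 'force': array([ 1.26781779, -0.70015684, -0.58753548]), 'wrist_torque': array([-0.0402079 ,  0.00850395, -0.00124046]), 'gripper_force': 0.0, 'opening': 0.0930561846306831} 0.011
scene [1.01138567 0.63037949 1.1473626 ] 419.51874105119043
top [0.47262475 0.04477062 1.37805934] 449.36082952648127
```

View pics/scene0.png

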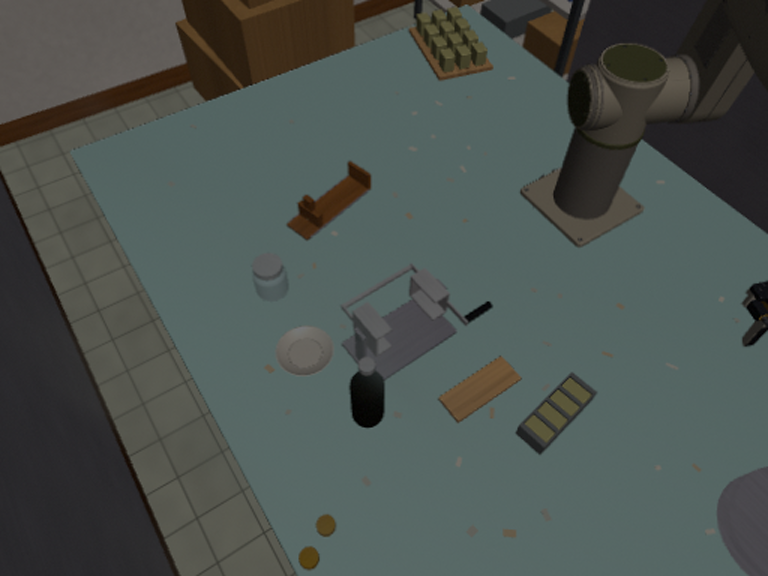

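View pics/top0.png

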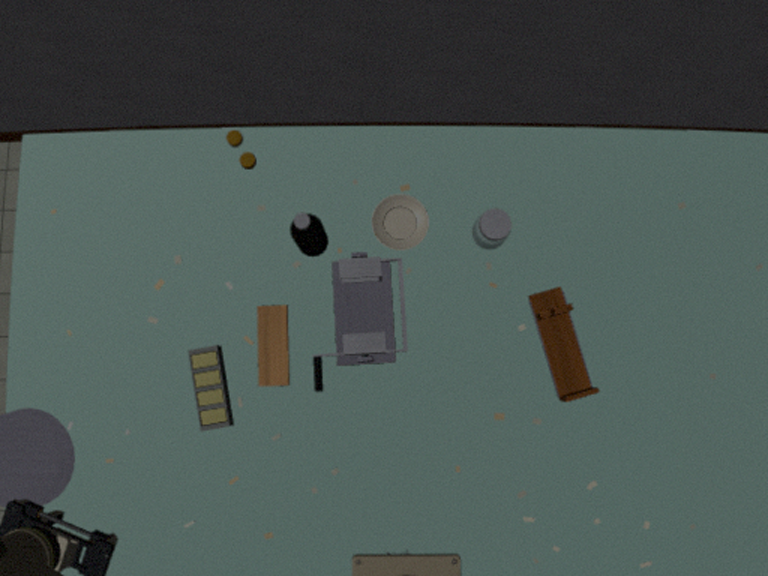

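The scene shows stand (~395,340), board (480,388), four-bar mould (557,412), and rack (330,205). In the top picture, the mould is at (211,388), board (273,346), stand (364,312), handle (318,373), rack (563,345) with its wall at the robot's side, and the stop tab at (550,312).

```bash
cat >> h.py <<'E'
def rect(P):
    "min-area rect of xy points (m): centre, long len, short len, yaw deg of long axis"
    (cx,cy),(w,h),a=cv2.minAreaRect((P[:,:2]*1000).astype(np.float32))
    if w<h: w,h,a=h,w,a+90
    return np.round([cx,cy,w,h,(a+90)%180-90],1), np.round(np.median(P,0)*1000,1)
def blob(W,u0,v0,zlo,zhi,rad=40):
    "connected component nearest pixel, of points with zlo<z<zhi"
    m=(W[...,2]>zlo)&(W[...,2]<zhi); m=m.astype(np.uint8); vv,uu=np.mgrid[:m.shape[0],:m.shape[1]]
    m[(np.abs(vv-v0)>rad)|(np.abs(uu-u0)>rad)]=0
    n,l=cv2.connectedComponents(m); ys,xs=np.nonzero(l); k=l[ys,xs][np.argmin((ys-v0)**2+(xs-u0)**2)]
    return W[l==k]
E
python3 - <<'E'
from h import *
W=np.load('top.npy')
print('bench',np.nanmedian(W[200:300,200:220,2]),np.nanstd(W[330:350,200:220,2]))
for nm,u,v,a,b,r in [('mould',211,388,.025,.06,40),('board',273,346,.006,.02,40),('handle',318,373,.09,.13,22),('base',364,312,.006,.02,50),('forkF',364,342,.12,.15,25),('forkR',360,268,.12,.15,20),('tie',402,310,.09,.12,40),('rackfloor',563,345,.004,.015,60),('wall',578,394,.04,.07,30),('stop',553,312,.035,.095,25),('tab',552,314,.065,.1,20)]:
    try:
        P=blob(W,u/1.5,v/1.5,a,b,r); print(nm,len(P),*rect(P))
    except Exception as e: print(nm,e)
E
```

```text
bench -8.713538814608649e-05 0.0027938953690696414
mould 1081 [445.1 392.8 163.7  61.5  10.1] [446.  392.1  36.6]
board 1056 [531.7 272.1 165.   66.5   1.8] [534.4 270.3  11.5]
handle 167 [478.3 140.   73.1  68.7 -87.1] [482.1 166.2 110.7]
base 1585 [613.4  85.7 188.2 122.5   3.4] [608.   84.8  11.7]
forkF 384 [530.4  81.5  80.7  37.3 -86.6] [531.1  81.  138.2]
forkR 378 [674.1  88.1  77.2  43.4 -87.3] [670.9  86.8 137.8]
tie 226 [604.4  23.5 178.3  40.3   2.7] [606.1   9.5 108.8]
rackfloor 1442 [ 537.9 -316.1  224.4   91.6   18.7] [ 532.4 -318.1    7.7]
wall 94 [ 430.3 -347.7   73.3   10.7  -75. ] [ 431.8 -348.7   51.9]
stop 118 [ 596.3 -301.4   71.2   14.   -74.6] [ 593.9 -291.7   53.9]
tab 50 [ 596.3 -301.3   27.3   13.8  -73.2] [ 596.2 -299.6   82.1]
```

```bash
cat >> h.py <<'E'
def go(x,y,z,yaw,frm=None):
    "turn (units of 6deg) then shift (units of 25mm, in the turned tool axes) to TCP (m), tool down, tool y at yaw deg"
    s=read_state(); R0=R.from_rotvec(s['orientation']); p=s['tool_pos']
    c,n=np.cos(np.radians(yaw)),np.sin(np.radians(yaw)); R1=R.from_matrix(np.array([[-n,c,0],[c,n,0],[0,0,-1.]]).T.T)
    if frm is not None: p=np.array(frm); R0=R1
    print('turn',np.round(np.degrees((R0.inv()*R1).as_rotvec())/6,2),'shift',np.round(R1.inv().apply(np.array([x,y,z])-p)/.025,2))
E
python3 -c "
from h import *
go(.445,.393,.23,100.1)"
```

```text
turn [-0.02 -0.01 -4.98] shift [-8.35 -8.44 -0.05]
```

move_arm(plan=[[0, 0, -1, 0, 0, 0, 93], [0, 0, -1, 0, 0, 0, 93], [0, 0, -1, 0, 0, 0, 93], [0, 0, -1, -0.85, -0.84, 0, 93], [0, 0, -1, -1, -1, 0, 93], [0, 0, 0, -1, -1, 0, 93], [0, 0, 0, -1, -1, 0, 93], [0, 0, 0, -1, -1, 0, 93], [0, 0, 0, -1, -1, 0, 93], [0, 0, 0, -1, -1, 0, 93]], force=25)

```text
t: 1.1
tool_pos: [0.3962, 0.4181, 0.2292]
orientation: [0.281, -3.128, 0.001]
force: [-0.1, 0.1, 0.5]
opening: 0.0935
gripper_force: 0.0
```

move_arm(plan=[[0, 0, 0, -0.75, -0.8, 0, 93], [0, 0, 0, -0.75, -0.8, 0, 93], [0, 0, 0, 0, 0, 0, 93], [0, 0, 0, 0, 0, 0, 93], [0, 0, 0, 0, 0, 0, 93], [0, 0, 0, 0, 0, 0, 93], [0, 0, 0, 0, 0, 0, 93], [0, 0, 0, 0, 0, 0, 93], [0, 0, 0, 0, 0, 0, 93], [0, 0, 0, 0, 0, 0, 93]])

```text
t: 2.1
tool_pos: [0.4393, 0.3866, 0.2297]
orientation: [-0.281, 3.129, 0.0]
force: [-1.5, 0.9, -0.1]
opening: 0.0931
gripper_force: 0.0
```

```bash
python3 -c "
from h import *
c=cam('wrist');save(c,'w1.png',s=1.5);W=cloud(c);np.save('w1.npy',W)
M=(W[...,2]>.03)&(W[...,2]<.045)&(np.abs(W[...,0]-.445)<.12)&(np.abs(W[...,1]-.393)<.09)
print(M.sum(),rect(W[M]),np.nanmedian(W[M][:,2]))
s=read_state();print(s['t'],s['tool_pos'],R.from_rotvec(s['orientation']).as_matrix()[:,1])
print(c['R'].T,-c['R'].T@c['t'])
"
```

```text
7948 (array([444.2, 394.4, 163.5,  60. ,  10. ]), array([437.8, 393.7,  36.5])) 0.03654853371194163
2.15 [0.43935413 0.38660632 0.22967666] [-1.77962760e-01  9.84037221e-01  6.38998430e-05]
[[-1.77373732e-01  9.49232954e-01  2.59798687e-01]
 [ 9.84143517e-01  1.71164923e-01  4.65199553e-02]
 [-3.10147500e-04  2.63930611e-01 -9.64541620e-01]] [0.36733613 0.37480143 0.38402512]
```

View pics/w1.png

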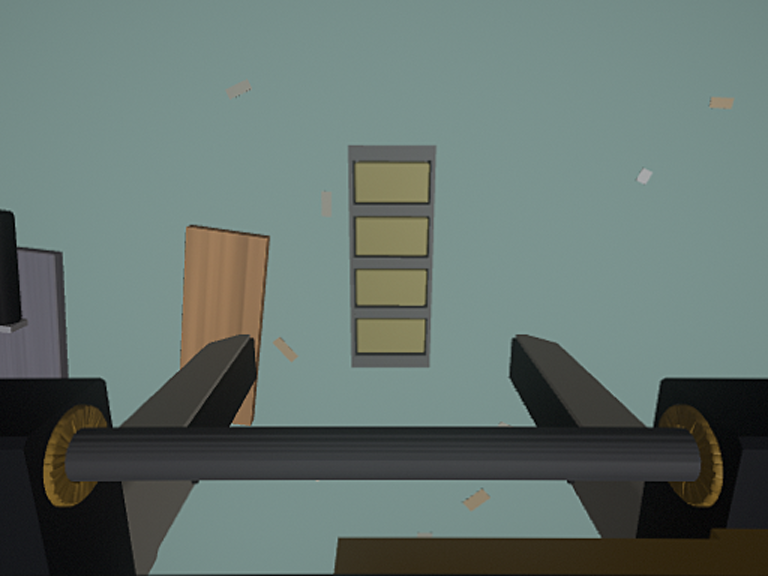

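The wrist picture shows the mould with four bars (392,256) and board (225,320). Now to grip the mould.

```bash
python3 -c "
from h import *
go(.4442,.3944,.018,100)"
```

```text
turn [0.   0.   0.04] shift [-0.25  0.27  8.47]
```

move_arm(plan=[[0, 0, 0.04, -0.25, 0.27, 0.5, 93], [0, 0, 0, 0, 0, 1, 93], [0, 0, 0, 0, 0, 1, 93], [0, 0, 0, 0, 0, 1, 93], [0, 0, 0, 0, 0, 1, 93], [0, 0, 0, 0, 0, 1, 93], [0, 0, 0, 0, 0, 1, 93], [0, 0, 0, 0, 0, 1, 93], [0, 0, 0, 0, 0, 0.7, 93], [0, 0, 0, 0, 0, 0.27, 93]])

```text
t: 3.15
tool_pos: [0.4427, 0.3932, 0.0143]
orientation: [0.273, -3.126, 0.004]
force: [0.6, 0.0, -0.4]
opening: 0.0927
gripper_force: 0.0
```

move_arm(plan=[[0, 0, 0, 0, 0, 0, 80], [0, 0, 0, 0, 0, 0, 55], [0, 0, 0, 0, 0, 0, 55], [0, 0, 0, 0, 0, 0, 55], [0, 0, 0, 0, 0, 0, 55], [0, 0, 0, 0, 0, 0, 55], [0, 0, 0, 0, 0, 0, 55], [0, 0, 0, 0, 0, 0, 55], [0, 0, 0, 0, 0, 0, 55], [0, 0, 0, 0, 0, 0, 55]], force=30)

```text
t: 4.15
tool_pos: [0.4451, 0.3945, 0.0189]
orientation: [-0.274, 3.128, 0.001]
force: [-0.5, -2.7, 6.0]
opening: 0.0598
gripper_force: 30.0
```

```bash
python3 -c "
from h import *
go(.47,.24,.30,92.6)"
```

```text
turn [0.   0.01 1.23] shift [ -0.72  -6.22 -11.24]
```

move_arm(plan=[[0, 0, 0, 0, 0, -0.4, 55], [0, 0, 0, 0, 0, -1, 55], [0, 0, 0, 0, 0, -1, 55], [0, 0, 0, 0, 0, -1, 55], [0, 0, 0, 0, 0, -1, 55], [0, 0, 0, 0, 0, -1, 55], [0, 0, 0, 0, 0, -1, 55], [0, 0, 0, 0, 0, -1, 55], [0, 0, 1, 0, 0, -1, 55], [0, 0, 0.23, 0, 0, -1, 55]])

```text
t: 5.15
tool_pos: [0.4436, 0.394, 0.2535]
orientation: [0.066, -3.14, 0.001]
force: [0.6, 0.4, -3.9]
opening: 0.0597
gripper_force: 30.0
```

move_arm(plan=[[0, 0, 0, 0, -0.8, -1, 55], [0, 0, 0, -0.3, -1, -0.8, 55], [0, 0, 0, -0.4, -1, 0, 55], [0, 0, 0, 0, -1, 0, 55], [0, 0, 0, 0, -1, 0, 55], [0, 0, 0, 0, -1, 0, 55], [0, 0, 0, 0, -0.42, 0, 55], [0, 0, 0, 0, 0, 0, 55], [0, 0, 0, 0, 0, 0, 55], [0, 0, 0, 0, 0, 0, 55]])

```text
t: 6.15
tool_pos: [0.4687, 0.2406, 0.2978]
orientation: [0.073, -3.14, -0.001]
force: [-0.2, 0.2, -4.2]
opening: 0.0598
gripper_force: 30.0
```

```bash
python3 -c "
from h import *
c=cam('wrist');save(c,'w2.png',s=1.5);W=cloud(c);np.save('w2.npy',W)
s=read_state();print(s['t'],s['tool_pos'],s['opening'],s['force'])
"
```

```text
6.2 [0.46872877 0.24066612 0.29775405] 0.059634438269854276 [-0.36228102  0.36931813 -4.88494745]
```

View pics/w2.png

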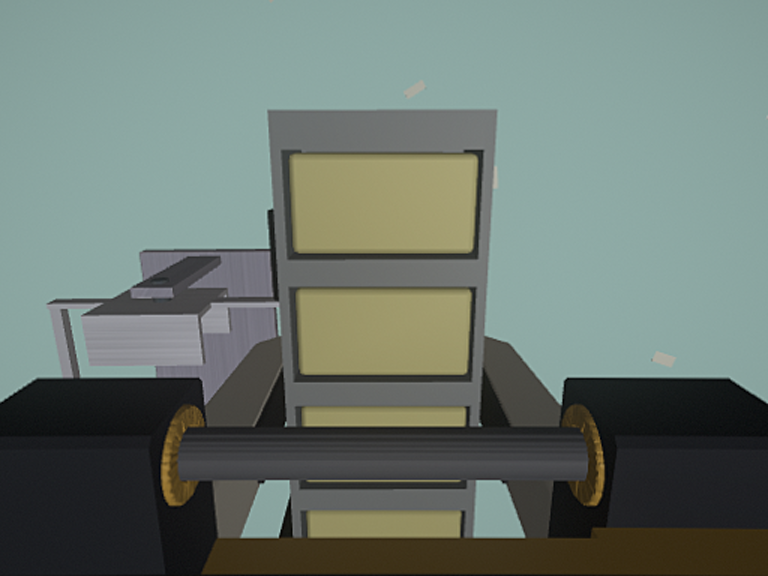

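The wrist picture (up = towards the robot, right = +y) shows the mould held straight, front fork top at (150,305), handle behind the mould at (272,230).

```bash
python3 -c "
from h import *
W=np.load('w2.npy')
P=blob(W,100,200,.134,.145,60); print('fork top',len(P),*rect(P)); 
P=blob(W,122,180,.112,.128,30); print('post top',len(P),*rect(P))
P=blob(W,130,175,.005,.02,60); print('base',len(P),*rect(P), 'minx',np.percentile(P[:,0],1)*1e3, P[:,1].max())
M=(W[...,2]>.29)&(W[...,2]<.35);P=W[:260][M[:260]];P=P[(P[:,0]<.5)];print('mould',*rect(P),P[:,0].min())
c,m=cv2.minAreaRect,0
"
```

```text
fork top 2733 [528.6  80.7  79.   37.9 -86.8] [527.8  81.2 137.8]
post top 227 [500.   82.1  26.8   8.  -86.8] [499.1  84.  119.1]
base 1694 [513.5  80.8 119.8  43.3 -87.5] [508.  102.8  11.4] minx 490.7490151345571 0.14120287621056177
mould [426.1 240.   91.7  81.1 -87.4] [425.3 239.5 315.5] 0.3843283258696422
```

```bash
python3 -c "
from h import *
go(.5935,.2103,.099,93)"
```

```text
turn [ 0.   -0.   -0.05] shift [-4.92 -1.47  7.95]
```

move_arm(plan=[[0, 0, -0.05, -0.92, -0.47, 0, 55], [0, 0, 0, -1, -1, 0, 55], [0, 0, 0, -1, 0, 0, 55], [0, 0, 0, -1, 0, 0.95, 55], [0, 0, 0, -1, 0, 1, 55], [0, 0, 0, 0, 0, 1, 55], [0, 0, 0, 0, 0, 1, 55], [0, 0, 0, 0, 0, 1, 55], [0, 0, 0, 0, 0, 1, 55], [0, 0, 0, 0, 0, 1, 55]])

```text
t: 7.2
tool_pos: [0.5933, 0.2101, 0.1227]
orientation: [0.082, -3.14, -0.0]
force: [0.8, 0.8, -4.2]
opening: 0.0599
gripper_force: 30.0
```

move_arm(plan=[[0, 0, 0, 0, 0, 0.7, 55], [0, 0, 0, 0, 0, 0.3, 55], [0, 0, 0, 0, 0, 0, 55], [0, 0, 0, 0, 0, 0, 55], [0, 0, 0, 0, 0, 0, 55], [0, 0, 0, 0, 0, 0, 55], [0, 0, 0, 0, 0, 0, 55], [0, 0, 0, 0, 0, 0, 55], [0, 0, 0, 0, 0, 0, 55], [0, 0, 0, 0, 0, 0, 55]])

```text
t: 8.2
tool_pos: [0.5936, 0.2091, 0.0992]
orientation: [-0.08, 3.141, 0.0]
force: [-0.1, -0.4, -3.7]
opening: 0.06
gripper_force: 30.0
```

```bash
python3 -c "
from h import *
c=cam('wrist');save(c,'w3.png',s=1.5);W=cloud(c);np.save('w3.npy',W)
d=cam('top');V=cloud(d)
P=blob(V,364/1.5,342/1.5,.134,.145,18); print('topF',len(P),*rect(P)); 
P=blob(V,360/1.5,268/1.5,.134,.145,14); print('topR',len(P),*rect(P)); 
s=read_state();print(s['t'],s['tool_pos'],s['opening'],s['force'])
P=blob(W,60,240,.134,.145,100); print('fork top',len(P),*rect(P)); 
go(.6,.0855-.002,.099,93)
"
```

```text
topF 359 [530.4  80.1  77.7  36.8 -86.8] [531.1  81.  138. ]
topR 358 [670.8  87.9  77.2  38.  -87.1] [670.8  89.4 138.2]
8.3 [0.59358926 0.20914444 0.09907912] 0.059868310825729396 [ 0.48434617  0.22285544 -4.15653643]
fork top 328 [586.5 168.9  11.1   1.8 -86.7] [586.6 169.1 139.8]
turn [-0.   -0.   -0.01] shift [ 0.01 -5.03  0.  ]
```

View pics/w3.png

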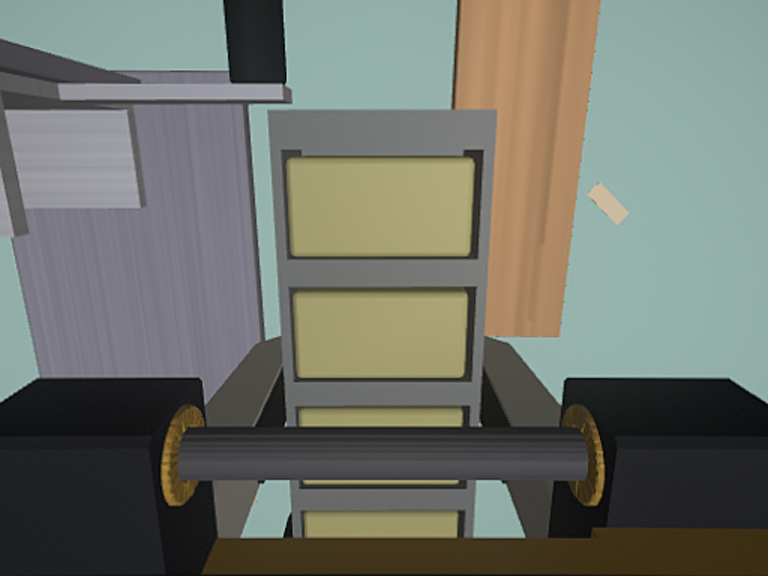

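The wrist picture shows the mould in front of the cradle, the lower lip of the front fork at (70,155); nothing is in the way.

```bash
python3 -c "
from h import *
W=np.load('w3.npy')
P=blob(W,50,100,.070,.083,60);e=np.array([np.cos(np.radians(3)),np.sin(np.radians(3))])
q=P[:,:2]@e;print('lip',len(P),np.percentile(q,[1,5,50,95,99])*1e3,'->mid',np.percentile(q,99)*1e3+52, np.median(P[:,2]))
n=np.array([-e[1],e[0]]);print('lip y edge',np.percentile(P[:,:2]@n,[1,99]))
P=blob(W,250,85,.105,.125,60);q=P[:,:2]@e;print('mould',len(P),np.percentile(q,[.5,1])*1e3+82,np.median(P[:,2]))
r=P[(q<q.min()+.02)];print('mould y',(np.percentile(r[:,:2]@n,[1,99])))
s=read_state()['tool_pos'][:2];print('tcp',s@e,s@n)
"
```

```text
lip 5563 [517.62451749 518.62075615 533.0111797  548.57507228 550.06417998] ->mid 602.0641799760823 0.07579680058845815
lip y edge [0.05144143 0.09240318]
mould 8129 [602.95461146 603.03901638] 0.11695154012251924
mould y [0.15313669 0.20085256]
tcp 0.6037215396317281 0.17779175036080555
```

move_arm(plan=[[0, 0, 0, 0.02, -0.5, 0, 55], [0, 0, 0, 0, -0.6, 0, 55], [0, 0, 0, 0, -0.6, 0, 55], [0, 0, 0, 0, -0.6, 0, 55], [0, 0, 0, 0, -0.6, 0, 55], [0, 0, 0, 0, -0.6, 0, 55], [0, 0, 0, 0, -0.6, 0, 55], [0, 0, 0, 0, -0.5, 0, 55], [0, 0, 0, 0, -0.4, 0, 55], [0, 0, 0, 0, 0, 0, 55]])

```text
t: 9.3
tool_pos: [0.5997, 0.0829, 0.0992]
orientation: [-0.078, 3.141, -0.001]
force: [0.0, 0.4, -4.1]
opening: 0.0596
gripper_force: 30.0
```

move_arm(plan=[[0, 0, 0, 0, 0, 0.06, 55], [0, 0, 0, 0, 0, 0.05, 55], [0, 0, 0, 0, 0, 0.03, 55], [0, 0, 0, 0, 0, 0, 55], [0, 0, 0, 0, 0, 0, 55], [0, 0, 0, 0, 0, 0, 55], [0, 0, 0, 0, 0, 0, 55], [0, 0, 0, 0, 0, 0, 55], [0, 0, 0, 0, 0, 0, 55], [0, 0, 0, 0, 0, 0, 55]])

```text
t: 10.3
tool_pos: [0.5995, 0.0843, 0.0956]
orientation: [-0.08, 3.141, -0.0]
force: [-0.9, -0.6, -5.0]
opening: 0.0601
gripper_force: 30.0
```

move_arm(plan=[[0, 0, 0, 0, 0, 0, 66], [0, 0, 0, 0, 0, 0, 70], [0, 0, 0, 0, 0, 0, 70], [0, 0, 0, 0, 0, 0, 70], [0, 0, 0, 0, 0, 0, 70], [0, 0, 0, 0, 0, 0, 70], [0, 0, 0, 0, 0, -0.5, 70], [0, 0, 0, 0, 0, -1, 70], [0, 0, 0, 0, 0, -1, 80], [0, 0, 0, 0, 0, -1, 93]])

```text
t: 11.3
tool_pos: [0.5996, 0.0843, 0.1851]
orientation: [-0.08, 3.14, 0.0]
force: [0.6, 0.3, 0.5]
opening: 0.0818
gripper_force: 0.0
```

move_arm(plan=[[0, 0, 0, 0, 0, -1, 93], [0, 0, 0, 0, 0, -1, 93], [0, 0, 0, 0, 0, -1, 93], [0, 0, 0, 0, 0.5, -1, 93], [0, 0, 0, 0, 1, 0, 93], [0, 0, 0, 0.5, 1, 0, 93], [0, 0, 0, 1, 1, 0, 93], [0, 0, 0, 1, 1, 0, 93], [0, 0, 0, 0, 1, 0, 93], [0, 0, 0, 0, 1, 0, 93]])

```text
t: 12.3
tool_pos: [0.5281, 0.2445, 0.2847]
orientation: [-0.081, 3.139, 0.001]
force: [1.1, 0.5, 0.4]
opening: 0.0931
gripper_force: 0.0
```

```bash
python3 -c "
from h import *
c=cam('wrist');save(c,'w4.png',s=1.5);W=cloud(c);np.save('w4.npy',W)
s=read_state();print(s['t'],s['tool_pos'],s['opening'],s['force'])
M=(W[...,2]>.008)&(W[...,2]<.018)&(np.abs(W[...,0]-.53)<.13)&(np.abs(W[...,1]-.27)<.07)
print(M.sum(),rect(W[M]))
d=cam('top');save(d,'t4.png',(180,160,360,300),3);V=cloud(d)
P=blob(V,273/1.5,346/1.5,.006,.02,40); print('board',len(P),*rect(P)); 
"
```

```text
12.35 [0.52771279 0.24778809 0.28446637] 0.09302138806791578 [-2.61260533  1.3568064  -0.87438377]
5714 (array([530.5, 270.2, 163.7,  61.9,   2. ]), array([524.2, 269.8,  11.3]))
board 1 [534.6 259.2   0.    0.    0. ] [534.6 259.2   8.6]
```

View pics/w4.png

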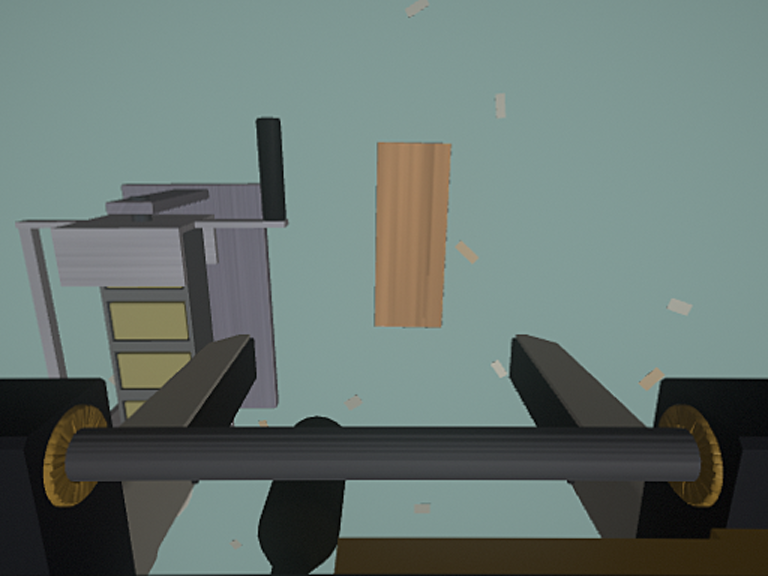

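The mould sits in both forks; board at (413,235), bottle at (300,500). I'll grip the board 25 mm off-centre, so the gripper's body stays clear of the handle.

```bash
python3 -c "
from h import *
go(.5555,.2711,.0135,92)"
```

```text
turn [0.01 0.01 0.18] shift [-1.13  0.96 10.83]
```

move_arm(plan=[[0, 0, 0.18, -0.6, 0.5, 0.3, 93], [0, 0, 0, -0.53, 0.46, 1, 93], [0, 0, 0, 0, 0, 1, 93], [0, 0, 0, 0, 0, 1, 93], [0, 0, 0, 0, 0, 1, 93], [0, 0, 0, 0, 0, 1, 93], [0, 0, 0, 0, 0, 1, 93], [0, 0, 0, 0, 0, 1, 93], [0, 0, 0, 0, 0, 1, 93], [0, 0, 0, 0, 0, 1, 93]])

```text
t: 13.4
tool_pos: [0.5566, 0.2678, 0.0505]
orientation: [-0.05, 3.14, -0.0]
force: [0.3, 0.7, -0.4]
opening: 0.093
gripper_force: 0.0
```

move_arm(plan=[[0, 0, 0, 0, 0, 0.8, 93], [0, 0, 0, 0, 0, 0.5, 93], [0, 0, 0, 0, 0, 0.25, 93], [0, 0, 0, 0, 0, 0, 93], [0, 0, 0, 0, 0, 0, 93], [0, 0, 0, 0, 0, 0, 93], [0, 0, 0, 0, 0, 0, 93], [0, 0, 0, 0, 0, 0, 93], [0, 0, 0, 0, 0, 0, 93], [0, 0, 0, 0, 0, 0, 93]])

```text
t: 14.4
tool_pos: [0.556, 0.2686, 0.0119]
orientation: [-0.051, 3.141, -0.0]
force: [0.3, 0.2, 0.1]
opening: 0.0932
gripper_force: 0.0
```

move_arm(plan=[[0, 0, 0, 0, 0, 0, 80], [0, 0, 0, 0, 0, 0, 55], [0, 0, 0, 0, 0, 0, 55], [0, 0, 0, 0, 0, 0, 55], [0, 0, 0, 0, 0, 0, 55], [0, 0, 0, 0, 0, 0, 55], [0, 0, 0, 0, 0, 0, 55], [0, 0, 0, 0, 0, 0, 55], [0, 0, 0, 0, 0, 0, 55], [0, 0, 0, 0, 0, 0, 55]])

```text
t: 15.4
tool_pos: [0.556, 0.2686, 0.0119]
orientation: [-0.051, 3.141, 0.0]
force: [0.1, 0.6, -0.1]
opening: 0.0617
gripper_force: 30.0
```

```bash
python3 -c "
from h import *
W=np.load('top.npy');M=(W[...,2]>.03)&(W[...,2]<.21)&(W[...,0]>.66)&(W[...,0]<.8)&(W[...,1]>.12)&(W[...,1]<.3)
print('bottle',np.nanpercentile(W[M],[1,99],axis=0),W[M][W[M][:,2]>.18].mean(0))
c,s=np.cos(np.radians(3)),np.sin(np.radians(3))
f=lambda q,n:(q*c-n*s,q*s+n*c)
a=f(.6278,.1744);b=f(.6278,.052);print(a,b)
go(*a,.130,93);go(*b,.130,93,frm=(*a,.130))"
```

```text
bottle [[0.66522754 0.12023337 0.03387646]
 [0.77310841 0.21847686 0.20293204]] [0.7460717  0.1898952  0.19852615]
(np.float64(0.617812231150152), np.float64(0.20701750419051781)) (np.float64(0.6242181521942884), np.float64(0.08478524913655797))
turn [ 0.    0.   -0.19] shift [-2.34 -2.59 -4.72]
turn [0. 0. 0.] shift [-0.  -4.9  0. ]
```

move_arm(plan=[[0, 0, 0, 0, 0, -0.4, 55], [0, 0, 0, 0, 0, -0.8, 55], [0, 0, 0, 0, 0, -1, 55], [0, 0, 0, 0, 0, -1, 55], [0, 0, -0.19, 0, 0, -1, 55], [0, 0, 0, -0.34, -0.59, -0.52, 55], [0, 0, 0, -1, -1, 0, 55], [0, 0, 0, -0.7, -0.7, 0, 55], [0, 0, 0, -0.3, -0.3, 0, 55], [0, 0, 0, 0, 0, 0, 55]])

```text
t: 16.4
tool_pos: [0.6185, 0.2053, 0.1295]
orientation: [0.078, -3.14, 0.001]
force: [0.4, 0.4, -0.8]
opening: 0.0617
gripper_force: 30.0
```

```bash
python3 -c "
from h import *
c=cam('wrist');save(c,'w5.png',s=1.5);W=cloud(c);np.save('w5.npy',W)
e=np.array([np.cos(np.radians(3)),np.sin(np.radians(3))]);n=np.array([-e[1],e[0]])
s=read_state();print(s['t'],s['tool_pos'],s['opening'],s['tool_pos'][:2]@e,s['tool_pos'][:2]@n)
M=(W[...,2]>.122)&(W[...,2]<.136)&(W[...,1]>.165)&(W[...,0]<.61);P=W[M];q=P[:,:2]@e;print('board mid q',np.percentile(q,[.5,1])+.082,np.median(P[:,2]));rr=P[q<q.min()+.03][:,:2]@n;print(np.percentile(rr,[1,99]))
for r in (0,.02,.04,.06):
  k=P[(q>q.min()+r)&(q<q.min()+r+.01)];print(r,np.median(k[:,2]),k[:,:2].max(0))
c_,s_=e;f=lambda q,n:(q*c_-n*s_,q*s_+n*c_)
go(*f(.6278,.052),.130,93)"
```

```text
16.45 [0.61760498 0.20633549 0.12931801] 0.06171056524591225 0.6275573431687909 0.1737297661660554
board mid q [0.60302912 0.60343482] 0.12879906719693845
[0.14450801 0.20505579]
0 0.12871837687496046 [0.52159486 0.23378252]
0.02 0.1287794623970544 [0.54146805 0.23417847]
0.04 0.1288273254445341 [0.56168106 0.2344867 ]
0.06 0.1288138509007825 [0.58147684 0.23553906]
turn [ 0.   -0.01 -0.02] shift [-0.01 -4.87 -0.03]
```

View pics/w5.png

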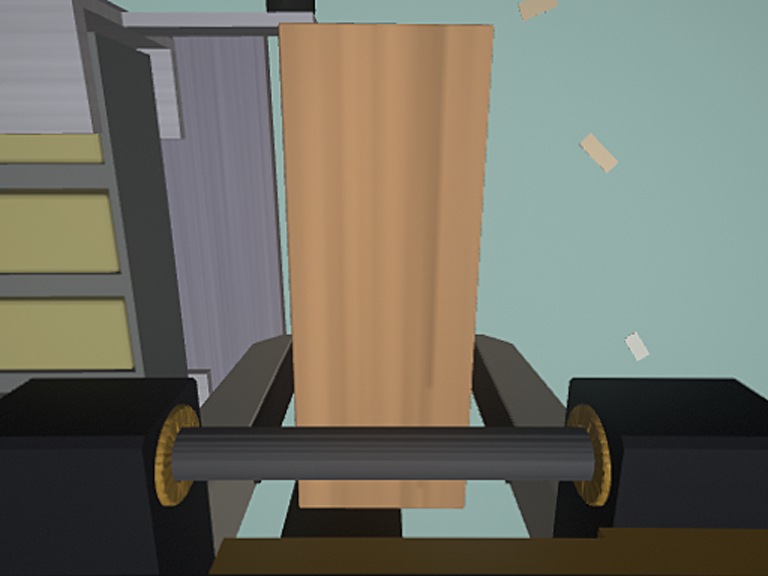

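The board is level and square (280–490 across), beside the mould in the cradle.

move_arm(plan=[[0, 0, -0.02, 0.02, -0.4, -0.03, 55], [0, 0, 0, 0, -0.6, 0, 55], [0, 0, 0, 0, -0.6, 0, 55], [0, 0, 0, 0, -0.6, 0, 55], [0, 0, 0, 0, -0.6, 0, 55], [0, 0, 0, 0, -0.6, 0, 55], [0, 0, 0, 0, -0.6, 0, 55], [0, 0, 0, 0, -0.5, 0, 55], [0, 0, 0, 0, -0.35, 0, 55], [0, 0, 0, 0, 0, 0, 55]])

```text
t: 17.45
tool_pos: [0.624, 0.0846, 0.1306]
orientation: [0.083, -3.14, 0.0]
force: [1.2, -0.1, -0.6]
opening: 0.062
gripper_force: 30.0
```

move_arm(plan=[[0, 0, 0, 0, 0, 0.05, 55], [0, 0, 0, 0, 0, 0.05, 55], [0, 0, 0, 0, 0, 0.03, 55], [0, 0, 0, 0, 0, 0, 55], [0, 0, 0, 0, 0, 0, 66], [0, 0, 0, 0, 0, 0, 72], [0, 0, 0, 0, 0, 0, 72], [0, 0, 0, 0, 0, 0, 72], [0, 0, 0, 0, 0, 0, 72], [0, 0, 0, 0, 0, 0, 72]])

```text
t: 18.45
tool_pos: [0.6239, 0.0858, 0.1274]
orientation: [-0.085, 3.14, 0.0]
force: [0.1, 0.2, -0.4]
opening: 0.0718
gripper_force: 0.0
```

```bash
cat >> h.py <<'E'
c3,s3=np.cos(np.radians(3)),np.sin(np.radians(3))
def cr(x,y): q,n=.6023+x,.0544+y; return q*c3-n*s3,q*s3+n*c3
E
python3 -c "
from h import *
print(cr(-.126,.09));go(*cr(-.126,.09),.24,93);go(*cr(-.126,.09),.24,93,(.624,.086,.227))"
```

```text
(np.float64(0.4680899353221224), np.float64(0.1691297207770746))
turn [0.   0.   0.02] shift [ 6.05  3.65 -4.5 ]
turn [0. 0. 0.] shift [ 6.05  3.65 -0.52]
```

move_arm(plan=[[0, 0, 0, 0, 0, -0.5, 72], [0, 0, 0, 0, 0, -1, 72], [0, 0, 0, 0, 0, -1, 72], [0, 0, 0, 0.05, 0, -1, 72], [0, 0, 0, 1, 0.65, -1, 60], [0, 0, 0, 1, 1, 0, 50], [0, 0, 0, 1, 1, 0, 50], [0, 0, 0, 1, 1, 0, 50], [0, 0, 0, 1, 0, 0, 50], [0, 0, 0, 1, 0, 0, 50]])

```text
t: 19.45
tool_pos: [0.4669, 0.1695, 0.241]
orientation: [-0.087, 3.139, 0.0]
force: [0.4, 0.3, -0.2]
opening: 0.05
gripper_force: 0.0
```

```bash
python3 -c "
from h import *
s=read_state();print(s['t'],s['tool_pos'],s['opening'])
c=cam('wrist');save(c,'w6.png',s=1.5);W=cloud(c);np.save('w6.npy',W)
M=(W[...,2]>.104)&(W[...,2]<.118)&(W[...,0]>.42)&(W[...,0]<.505)&(W[...,1]>.13)&(W[...,1]<.21);print(M.sum(),*rect(W[M]))
go(*cr(-.126,.09),.097,93)"
```

```text
19.45 [0.46689035 0.16950044 0.24102298] 0.049975952694431496
1199 [472.4 168.1  66.   15.1   3.4] [470.6 168.3 111. ]
turn [ 0.   -0.01  0.03] shift [-0.15 -0.02  5.75]
```

View pics/w6.png

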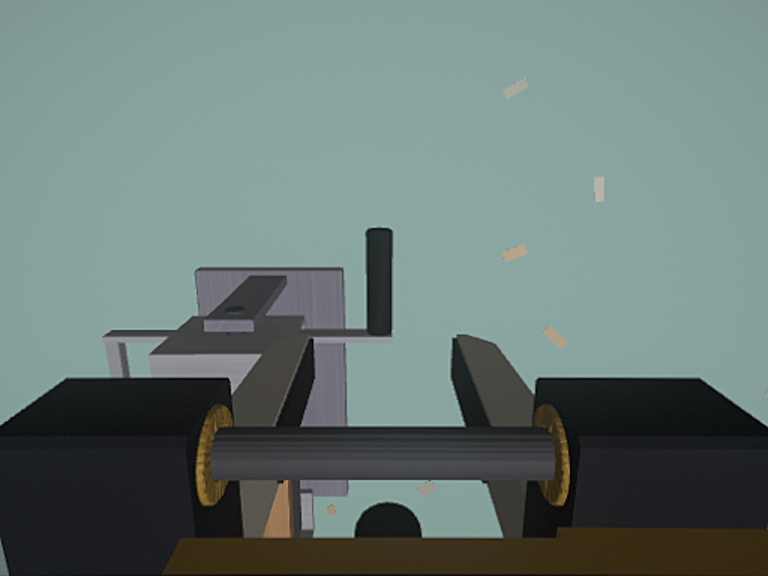

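The handle is at (379,280), where predicted, between the fingers' line.

move_arm(plan=[[0, 0, 0, -0.05, -0.05, 0.75, 50], [0, 0, 0, 0, 0, 1, 50], [0, 0, 0, 0, 0, 1, 50], [0, 0, 0, 0, 0, 1, 50], [0, 0, 0, 0, 0, 1, 50], [0, 0, 0, 0, 0, 0.6, 50], [0, 0, 0, 0, 0, 0.35, 50], [0, 0, 0, 0, 0, 0.05, 50], [0, 0, 0, 0, 0, 0, 40], [0, 0, 0, 0, 0, 0, 30]])

```text
t: 20.5
tool_pos: [0.4702, 0.1679, 0.0975]
orientation: [-0.085, 3.138, 0.001]
force: [0.3, 0.1, -0.6]
opening: 0.0383
gripper_force: 0.0
```

move_arm(plan=[[0, 0, 0, 0, 0, 0, 20], [0, 0, 0, 0, 0, 0, 8], [0, 0, 0, 0, 0, 0, 8], [0, 0, 0, 0, 0, 0, 8], [0, 0, 0, 0, 0, 0, 8], [0, 0, 0, 0, 0, 0, 8], [0, 0, 0, 0, 0, 0, 8], [0, 0, 0, 0, 0, 0, 8], [0, 0, 0, 0, 0, 0, 8], [0, 0, 0, 0, 0, 0, 8]], force=20)

```text
t: 21.5
tool_pos: [0.4695, 0.1675, 0.0965]
orientation: [-0.085, 3.14, -0.0]
force: [-0.9, -2.0, 5.8]
opening: 0.0151
gripper_force: 20.0
```

move_arm(plan=[[0, 0, 0, 0, -0.044, -0.563, 8], [0, 0, 0, 0, -0.132, -0.549, 8], [0, 0, 0, 0, -0.216, -0.522, 8], [0, 0, 0, 0, -0.296, -0.482, 8], [0, 0, 0, 0, -0.366, -0.43, 8], [0, 0, 0, 0, -0.43, -0.366, 8], [0, 0, 0, 0, -0.482, -0.296, 8], [0, 0, 0, 0, -0.522, -0.216, 8], [0, 0, 0, 0, -0.549, -0.132, 8], [0, 0, 0, 0, -0.563, -0.044, 8]])

```text
t: 22.5
tool_pos: [0.4751, 0.0794, 0.1887]
orientation: [-0.087, 3.137, 0.006]
force: [-0.2, 6.7, 7.0]
opening: 0.0154
gripper_force: 20.0
```

move_arm(plan=[[0, 0, 0, 0, -0.563, 0.044, 8], [0, 0, 0, 0, -0.549, 0.132, 8], [0, 0, 0, 0, -0.522, 0.216, 8], [0, 0, 0, 0, -0.482, 0.296, 8], [0, 0, 0, 0, -0.43, 0.366, 8], [0, 0, 0, 0, -0.366, 0.43, 8], [0, 0, 0, 0, -0.296, 0.482, 8], [0, 0, 0, 0, -0.216, 0.522, 8], [0, 0, 0, 0, -0.132, 0.549, 8], [0, 0, 0, 0, -0.044, 0.563, 8]])

```text
t: 23.5
tool_pos: [0.4788, -0.0123, 0.095]
orientation: [0.085, -3.14, -0.001]
force: [-1.0, 8.3, 6.1]
opening: 0.0151
gripper_force: 20.0
```

move_arm(plan=[[0, 0, 0, 0, 0, 0.1, 8], [0, 0, 0, 0, 0, 0, 8], [0, 0, 0, 0, 0, 0, 8], [0, 0, 0, 0, 0, 0, 8], [0, 0, 0, 0, 0, 0, 8], [0, 0, 0, 0, 0, 0, 8], [0, 0, 0, 0, 0, 0, 8], [0, 0, 0, 0, 0, 0, 8], [0, 0, 0, 0, 0, 0, 8], [0, 0, 0, 0, 0, 0, 8]])

```text
t: 24.5
tool_pos: [0.4783, -0.0123, 0.0933]
orientation: [0.085, -3.139, 0.0]
force: [-3.3, -1.0, -2.5]
opening: 0.015
gripper_force: 20.0
```

```bash
python3 -c "
from h import *
go(*cr(-.06,-.01),.26,93)"
```

```text
turn [-0.   -0.01  0.02] shift [-2.61  3.27 -6.67]
```

move_arm(plan=[[0, 0, 0, 0, 0, 0, 30], [0, 0, 0, 0, 0, 0, 40], [0, 0, 0, 0, 0, 0, 40], [0, 0, 0, 0, 0, -0.5, 40], [0, 0, 0, 0, 0, -1, 40], [0, 0, 0, 0, 0, -1, 40], [0, 0, 0, 0, 0, -1, 50], [0, 0, 0, 0, 0, -1, 70], [0, 0, 0, 0, 0, -1, 93], [0, 0, 0, 0, 0, -1, 93]])

```text
t: 25.5
tool_pos: [0.4791, -0.0121, 0.2586]
orientation: [-0.085, 3.139, -0.0]
force: [-0.7, 0.0, 0.1]
opening: 0.0672
gripper_force: 0.0
```

move_arm(plan=[[0, 0, 0, -0.6, 1, 0, 93], [0, 0, 0, -1, 1, 0, 93], [0, 0, 0, -1, 1, 0, 93], [0, 0, 0, 0, 0.27, 0, 93], [0, 0, 0, 0, 0, 0, 93], [0, 0, 0, 0, 0, 0, 93], [0, 0, 0, 0, 0, 0, 93], [0, 0, 0, 0, 0, 0, 93], [0, 0, 0, 0, 0, 0, 93], [0, 0, 0, 0, 0, 0, 93]])

```text
t: 26.5
tool_pos: [0.5393, 0.0726, 0.2563]
orientation: [-0.084, 3.14, -0.0]
force: [-0.3, 0.5, -0.3]
opening: 0.0929
gripper_force: 0.0
```

```bash
python3 -c "
from h import *
s=read_state();print(s['t'],s['tool_pos'],s['opening'])
c=cam('wrist');save(c,'w7.png',s=1.5);W=cloud(c);np.save('w7.npy',W)
e=np.array([c3,s3]);n=np.array([-s3,c3])
Q=np.stack([W[...,:2]@e-.6023,W[...,:2]@n-.0544,W[...,2]],-1)
for a,b in((.118,.13),(.08,.095)):
  M=(Q[...,2]>a)&(Q[...,2]<b)&(np.abs(Q[...,0])<.05)&(np.abs(Q[...,1])<.05);P=Q[M];print(M.sum(),np.percentile(P,[1,50,99],axis=0) if len(P) else 0)
"
```

```text
26.5 [0.5393414  0.07262612 0.25629889] 0.09287248144224874
5551 [[-0.04688095 -0.02483278  0.12419663]
 [-0.0055068   0.00472408  0.12575166]
 [ 0.04066114  0.03392783  0.12731536]]
3 [[-0.01518552 -0.02775111  0.08671548]
 [-0.0142703  -0.02773835  0.08719477]
 [-0.01336039 -0.02772496  0.08768442]]
```

View pics/w7.png

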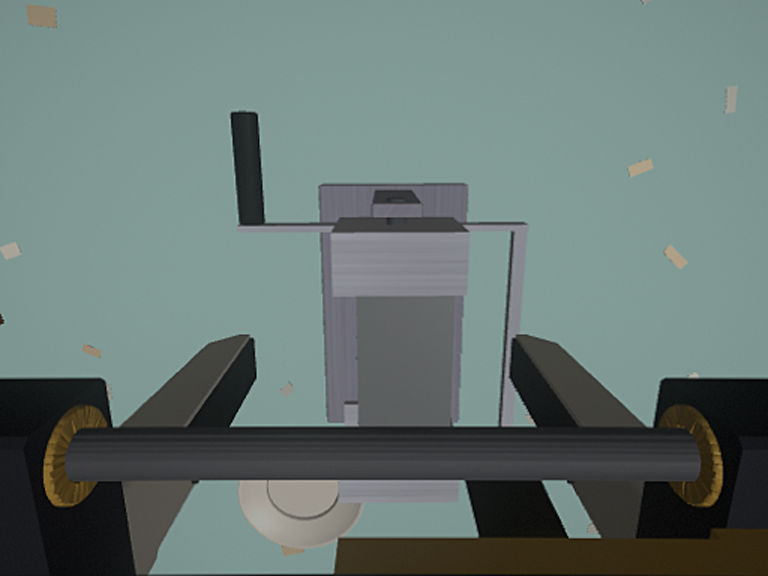

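The pair is turned over: mould underside grey at (405,355), tie bar on the right (+y), handle on the left.

```bash
python3 -c "
from h import *
go(*cr(0,.004),.0895,93)"
```

```text
turn [-0.    0.    0.01] shift [-2.4   0.56  6.67]
```

move_arm(plan=[[0, 0, 0, -0.4, 0.26, 0, 78], [0, 0, 0, -1, 0.3, 0, 78], [0, 0, 0, -0.7, 0, 0, 78], [0, 0, 0, -0.3, 0, 0.5, 78], [0, 0, 0, 0, 0, 1, 78], [0, 0, 0, 0, 0, 1, 78], [0, 0, 0, 0, 0, 1, 78], [0, 0, 0, 0, 0, 1, 78], [0, 0, 0, 0, 0, 1, 78], [0, 0, 0, 0, 0, 0.5, 78]])

```text
t: 27.55
tool_pos: [0.5965, 0.0903, 0.1022]
orientation: [0.085, -3.136, 0.0]
force: [-0.8, 0.0, -0.2]
opening: 0.0782
gripper_force: 0.0
```

```bash
python3 -c "
from h import *
go(*cr(0,.004),.0895,93)"
```

```text
turn [-0.   -0.05  0.02] shift [-0.08 -0.02  0.51]
```

move_arm(plan=[[0, 0, 0, 0, 0, 0.4, 78], [0, 0, 0, 0, 0, 0.25, 78], [0, 0, 0, 0, 0, 0, 78], [0, 0, 0, 0, 0, 0, 70], [0, 0, 0, 0, 0, 0, 56], [0, 0, 0, 0, 0, 0, 56], [0, 0, 0, 0, 0, 0, 56], [0, 0, 0, 0, 0, 0, 56], [0, 0, 0, 0, 0, 0, 56], [0, 0, 0, 0, 0, 0, 56]], force=40)

```text
t: 28.55
tool_pos: [0.5995, 0.0888, 0.0909]
orientation: [-0.084, 3.138, -0.003]
force: [0.4, -7.0, 0.6]
opening: 0.0617
gripper_force: 40.0
```

move_arm(plan=[[0, 0, 0, 0, 0, -0.06, 56], [0, 0, 0, 0, 0, -0.06, 56], [0, 0, 0, 0, -0.2, 0, 56], [0, 0, 0, 0, -0.4, 0, 56], [0, 0, 0, 0, -0.5, 0, 56], [0, 0, 0, 0, -0.5, 0, 56], [0, 0, 0, 0, -0.6, 0, 56], [0, 0, 0, 0, -0.6, 0, 56], [0, 0, 0, 0, -0.6, 0, 56], [0, 0, 0, 0, -0.6, 0, 56]])

```text
t: 29.55
tool_pos: [0.604, -0.0111, 0.0929]
orientation: [0.085, -3.14, 0.0]
force: [-0.2, -0.1, -5.7]
opening: 0.0616
gripper_force: 40.0
```

move_arm(plan=[[0, 0, 0, 0, -0.6, 0, 56], [0, 0, 0, 0, -0.6, 0, 56], [0, 0, 0, 0, -0.6, 0, 56], [0, 0, 0, 0, -0.6, 0, 56], [0, 0, 0, 0, -0.6, 0, 56], [0, 0, 0, 0, -0.6, 0, 56], [0, 0, 0, 0, -0.5, 0, 56], [0, 0, 0, 0, -0.3, 0, 56], [0, 0, 0, 0, 0, 0, 56], [0, 0, 0, 0, 0, 0, 56]])

```text
t: 30.55
tool_pos: [0.6099, -0.1192, 0.0928]
orientation: [0.085, -3.14, -0.001]
force: [0.4, 0.4, -5.5]
opening: 0.0615
gripper_force: 40.0
```

```bash
python3 -c "
from h import *
s=read_state();print(s['t'],s['tool_pos'],s['opening'],s['force'])
c=cam('scene');save(c,'s8.png',(170,120,420,310),3)
go(.57,-.12,.013,93)"
```

```text
30.55 [ 0.60993299 -0.11921989  0.09279551] 0.06150729716687992 [ 0.38784055  0.41377821 -5.54691895]
turn [ 0.   -0.    0.02] shift [1.6  0.04 3.19]
```

View pics/s8.png

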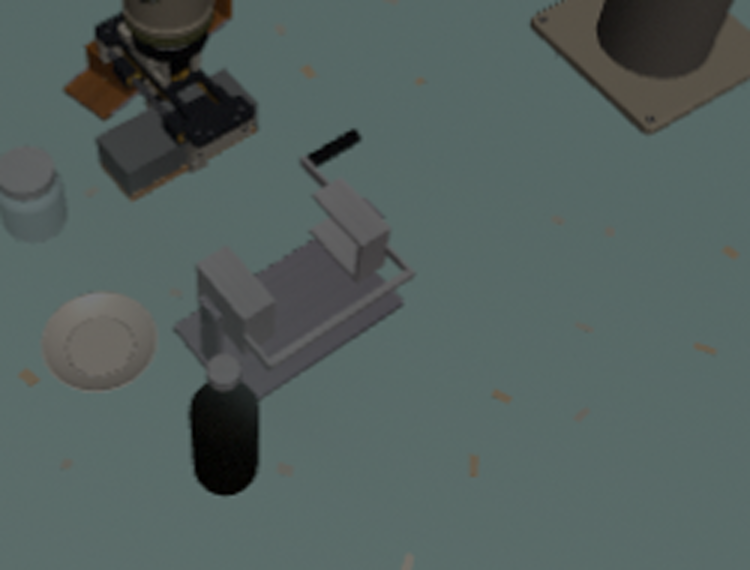

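The scene shows the pair together in the gripper (175,140), clear of the cradle.

move_arm(plan=[[0, 0, 0, 0.4, 0, 0.2, 56], [0, 0, 0, 0.6, 0, 0.4, 56], [0, 0, 0, 0.4, 0, 0.5, 56], [0, 0, 0, 0.2, 0, 0.6, 56], [0, 0, 0, 0, 0, 0.6, 56], [0, 0, 0, 0, 0, 0.4, 56], [0, 0, 0, 0, 0, 0.2, 56], [0, 0, 0, 0, 0, 0.12, 56], [0, 0, 0, 0, 0, 0.08, 56], [0, 0, 0, 0, 0, 0.04, 56]])

```text
t: 31.6
tool_pos: [0.5706, -0.1217, 0.0147]
orientation: [-0.085, 3.14, -0.0]
force: [-0.1, 0.2, -6.2]
opening: 0.0611
gripper_force: 40.0
```

move_arm(plan=[[0, 0, 0, 0, 0, 0, 56], [0, 0, 0, 0, 0, 0, 56], [0, 0, 0, 0, 0, 0, 56], [0, 0, 0, 0, 0, 0, 62], [0, 0, 0, 0, 0, 0, 65], [0, 0, 0, 0, 0, 0, 70], [0, 0, 0, 0, 0, 0, 70], [0, 0, 0, 0, 0, 0, 70], [0, 0, 0, 0, 0, 0, 70], [0, 0, 0, 0, 0, 0, 70]])

```text
t: 32.6
tool_pos: [0.57, -0.1216, 0.0144]
orientation: [-0.085, 3.14, -0.0]
force: [-1.3, 0.4, 0.2]
opening: 0.07
gripper_force: 0.0
```

move_arm(plan=[[0, 0, 0, 0, 0, -0.3, 70], [0, 0, 0, 0, 0, -0.3, 70], [0, 0, 0, 0, 0, 0, 64], [0, 0, 0, 0, 0, 0, 56], [0, 0, 0, 0, 0, 0, 56], [0, 0, 0, 0, 0, 0, 56], [0, 0, 0, 0, 0, 0, 56], [0, 0, 0, 0, 0, 0, 56], [0, 0, 0, 0, 0, 0, 56], [0, 0, 0, 0, 0, 0, 56]], force=30)

```text
t: 33.6
tool_pos: [0.5706, -0.1214, 0.0302]
orientation: [-0.085, 3.139, 0.0]
force: [-1.3, 1.7, 5.8]
opening: 0.0598
gripper_force: 30.0
```

move_arm(plan=[[0, 0, 0, 0, 0, -0.1, 56], [0, 0, 0, 0, 0, -0.2, 56], [0, 0, 0, 0, 0, -0.2, 56], [0, 0, 0, 0, 0, -0.2, 56], [0, 0, 0, 0, 0, -0.2, 56], [0, 0, 0, 0, 0, -0.2, 56], [0, 0, 0, 0, 0, -0.2, 56], [0, 0, 0, 0, 0, -0.2, 56], [0, 0, 0, 0, 0, -0.3, 56], [0, 0, 0, 0, 0, -0.3, 56]])

```text
t: 34.6
tool_pos: [0.57, -0.1217, 0.0826]
orientation: [-0.085, 3.14, -0.0]
force: [0.6, -0.7, -2.4]
opening: 0.06
gripper_force: 30.0
```

move_arm(plan=[[0, 0, 0, 0, 0, -0.6, 56], [0, 0, 0, 0, 0, -1, 56], [0, 0, 0, 0, 0, -1, 56], [0, 0, 0, 0, 0, -1, 56], [0, 0, 0, 0, 0, -1, 56], [0, 0, 0, 0, 0, -1, 56], [0, 0, 0, 0, 0, -1, 56], [0, 0, 0, 0, 0, -0.6, 56], [0, 0, 0, 0, 0, 0, 56], [0, 0, 0, 0, 0, 0, 56]])

```text
t: 35.6
tool_pos: [0.5699, -0.1216, 0.2615]
orientation: [0.085, -3.14, -0.0]
force: [-1.1, 0.6, -3.0]
opening: 0.06
gripper_force: 30.0
```

```bash
python3 -c "
from h import *
s=read_state();print(s['t'],s['tool_pos'],s['opening'],s['force'])
c=cam('scene');save(c,'s9.png',(170,100,420,290),3)
go(.40,.30,.28,93)"
```

```text
35.6 [ 0.569913   -0.12158041  0.26150727] 0.060049660470057185 [-1.11053644  0.56441301 -2.99999375]
turn [ 0.01 -0.02  0.02] shift [ 5.89 17.19 -0.78]
```

View pics/s9.png

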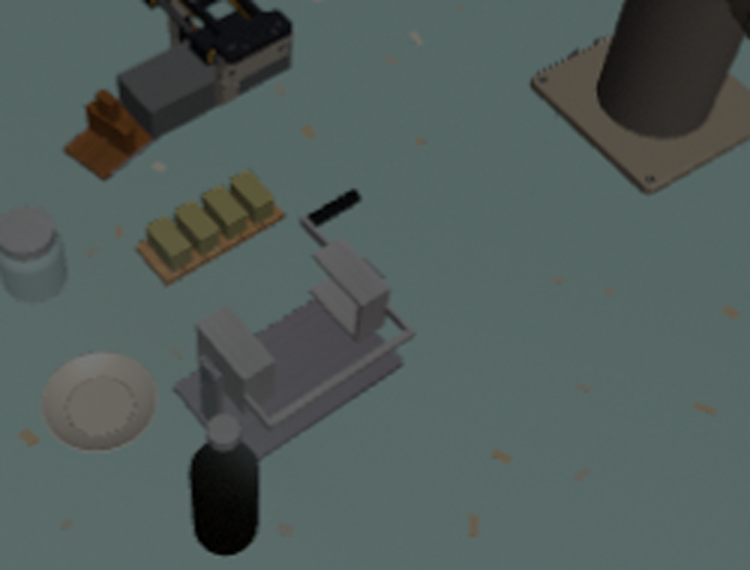

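All four bars stand on the board at (210,220) and the mould is in the gripper. I'll lay the mould at about (0.38, 0.10).

```bash
python3 -c "
from h import *
go(.38,.10,.02,93)"
```

```text
turn [ 0.01 -0.02  0.02] shift [7.1  9.24 9.62]
```

move_arm(plan=[[0, 0, 0, 0.5, 0.5, 0, 56], [0, 0, 0, 0.9, 1, 0, 56], [0, 0, 0, 0.9, 1, 0, 56], [0, 0, 0, 0.9, 1, 0, 56], [0, 0, 0, 0.9, 1, 0, 56], [0, 0, 0, 0.9, 1, 0, 56], [0, 0, 0, 0.9, 1, 0, 56], [0, 0, 0, 0.9, 1, 0, 56], [0, 0, 0, 0.4, 0.8, 0, 56], [0, 0, 0, 0, 0, 0, 56]])

```text
t: 36.65
tool_pos: [0.3773, 0.0775, 0.2604]
orientation: [0.089, -3.138, -0.001]
force: [-0.2, -0.6, -2.9]
opening: 0.0598
gripper_force: 30.0
```

```bash
python3 -c "
from h import *
go(.38,.10,.019,93)"
```

```text
turn [ 0.01 -0.02  0.04] shift [-0.16  0.89  9.66]
```

move_arm(plan=[[0, 0, 0, -0.1, 0.8, 0.2, 56], [0, 0, 0, 0, 0, 1, 56], [0, 0, 0, 0, 0, 1, 56], [0, 0, 0, 0, 0, 1, 56], [0, 0, 0, 0, 0, 1, 56], [0, 0, 0, 0, 0, 1, 56], [0, 0, 0, 0, 0, 1, 56], [0, 0, 0, 0, 0, 1, 56], [0, 0, 0, 0, 0, 1, 56], [0, 0, 0, 0, 0, 0.8, 56]])

```text
t: 37.65
tool_pos: [0.379, 0.0951, 0.0341]
orientation: [0.085, -3.137, 0.001]
force: [-0.2, 0.6, -1.7]
opening: 0.0599
gripper_force: 30.0
```

move_arm(plan=[[0, 0, 0, 0, 0, 0.4, 56], [0, 0, 0, 0, 0, 0.2, 56], [0, 0, 0, 0, 0, 0.07, 56], [0, 0, 0, 0, 0, 0, 56], [0, 0, 0, 0, 0, 0, 64], [0, 0, 0, 0, 0, 0, 72], [0, 0, 0, 0, 0, 0, 72], [0, 0, 0, 0, 0, 0, 72], [0, 0, 0, 0, 0, -0.5, 72], [0, 0, 0, 0, 0, -1, 80]])

```text
t: 38.65
tool_pos: [0.3786, 0.0957, 0.0564]
orientation: [0.085, -3.136, 0.001]
force: [0.7, -0.5, -0.8]
opening: 0.0766
gripper_force: 0.0
```

move_arm(plan=[[0, 0, 0, 0, 0, -1, 80], [0, 0, 0, 0, 0, -1, 80], [0, 0, 0, 0, 0, -1, 80], [0, 0, 0, 0, -0.7, -1, 80], [0, 0, 0, 0, -1, -1, 80], [0, 0, 0, -0.4, -1, -1, 80], [0, 0, 0, -1, -1, -1, 80], [0, 0, 0, -1, -1, 0, 80], [0, 0, 0, -1, -1, 0, 80], [0, 0, 0, -1, -1, 0, 80]])

```text
t: 39.65
tool_pos: [0.5005, -0.0666, 0.2331]
orientation: [-0.085, 3.139, -0.0]
force: [0.2, 0.3, 0.1]
opening: 0.0799
gripper_force: 0.0
```

```bash
python3 -c "
from h import *
go(.53,-.122,.25,93)"
```

```text
turn [-0.    0.01  0.02] shift [-1.06 -2.28 -0.68]
```

move_arm(plan=[[0, 0, 0, -0.5, -0.28, -0.7, 80], [0, 0, 0, -1, -1, 0, 80], [0, 0, 0, 0, -1, 0, 80], [0, 0, 0, 0, 0, 0, 80], [0, 0, 0, 0, 0, 0, 80], [0, 0, 0, 0, 0, 0, 80], [0, 0, 0, 0, 0, 0, 80], [0, 0, 0, 0, 0, 0, 80], [0, 0, 0, 0, 0, 0, 80], [0, 0, 0, 0, 0, 0, 80]])

```text
t: 40.65
tool_pos: [0.5399, -0.1199, 0.2503]
orientation: [-0.086, 3.14, -0.0]
force: [0.4, -1.2, 1.0]
opening: 0.08
gripper_force: 0.0
```

```bash
python3 -c "
from h import *
c=cam('wrist');save(c,'w10.png',s=1.5);W=cloud(c);np.save('w10.npy',W)
s=read_state();print(s['t'],s['tool_pos'])
m=((W[...,2]>.036)&(W[...,2]<.055)&(np.abs(W[...,0]-.57)<.12)&(np.abs(W[...,1]+.12)<.06)).astype(np.uint8)
n,l,st,_=cv2.connectedComponentsWithStats(m,connectivity=4)
for i in range(1,n):
  if st[i,4]>100: print(st[i,4],*rect(W[l==i]))
c=cam('top');V=cloud(c);save(c,'t10.png',s=1.5)
P=blob(V,210,300,.03,.05,120);print('mould',*rect(P))
for nm,u,v,a,b,r in [('floor',563,345,.004,.015,60),('wall',578,394,.04,.07,30),('stop',553,312,.035,.095,25),('tab',552,314,.065,.1,20)]:
  P=blob(V,u/1.5,v/1.5,a,b,r); print(nm,len(P),*rect(P))
"
```

```text
40.7 [ 0.53986372 -0.12001526  0.25021339]
1223 [ 510.7 -123.    52.    27.2  -87. ] [ 510.  -123.    44.3]
1141 [ 548.5 -121.2   51.4   27.2  -86.8] [ 547.7 -121.1   44.2]
1099 [ 586.8 -118.6   51.3   28.6  -87.3] [ 585.4 -118.8   44.1]
1013 [ 624.2 -117.1   51.6   27.6  -86.5] [ 622.6 -117.1   44.1]
mould [380.7  96.4 163.6  60.3   3. ] [379.3  96.   37.3]
floor 120 [ 465.7 -368.8   64.7   33.1  -11.5] [ 458.3 -365.9    7.6]
wall 73 [ 432.5 -354.9   57.8   10.5  -76. ] [ 432.3 -355.1   51.7]Traceback (most recent call last):
  File "<string>", line 12, in <module>
    P=blob(V,u/1.5,v/1.5,a,b,r); print(nm,len(P),*rect(P))
  File "h.py", line 26, in blob
    n,l=cv2.connectedComponents(m); ys,xs=np.nonzero(l); k=l[ys,xs][np.argmin((ys-v0)**2+(xs-u0)**2)]
                                                                    ~~~~~~~~~^^^^^^^^^^^^^^^^^^^^^^^
    return _wrapfunc(a, 'argmin', axis=axis, out=out, **kwds)
    return bound(*args, **kwds)
ValueError: attempt to get argmin of an empty sequence
```

View pics/w10.png

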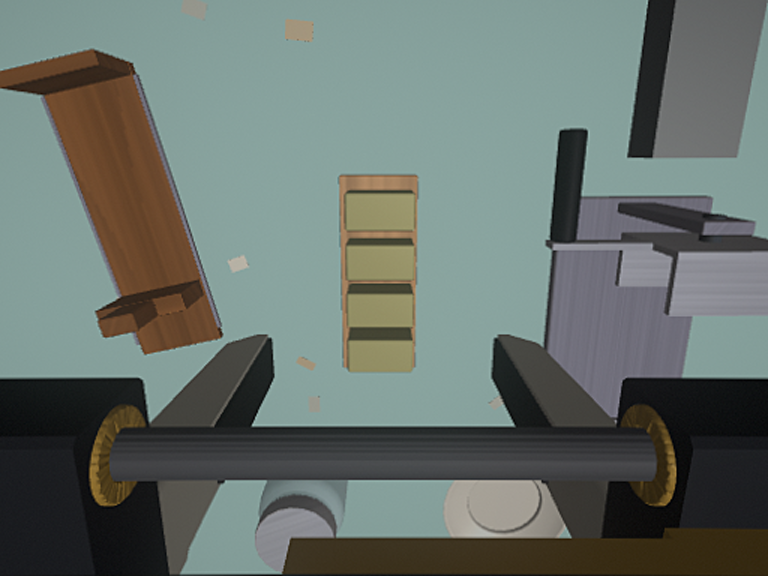

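The wrist view shows four bars at (380,210–355), the rack with wall at (70,70) and stop at (155,305). Measure the rack from the same image.

```bash
python3 -c "
from h import *
W=np.load('w10.npy')
for nm,u,v,a,b,r in [('floor',130,170,.004,.013,80),('walltop',70,62,.049,.057,40),('tab',165,300,.078,.09,40),('stoptop',140,302,.045,.053,40)]:
  P=blob(W,u/1.5,v/1.5,a,b,r); print(nm,len(P),*rect(P)); np.save(nm+'.npy',P)
# fit the right-hand floor edge and wall inner foot
P=np.load('floor.npy');t=np.radians(16)
for d in (14,15,16,17):
  t=np.radians(d);e=np.array([np.cos(t),np.sin(t)]);n=np.array([-e[1],e[0]])
  print(d,'x',np.percentile(P[:,:2]@e,[.5,99.5]),'y',np.percentile(P[:,:2]@n,[.5,2,50,98,99.5]))
"
```

```text
floor 9137 [ 511.4 -324.   181.8   78.    15.5] [ 503.3 -324.4    7.4]
walltop 734 [ 427.1 -343.1   63.7   11.2  -74.7] [ 426.5 -340.9   52.2]
tab 303 [ 594.2 -298.9   24.1   14.3  -75.6] [ 593.4 -297.4   82.1]
stoptop 362 [ 594.8 -300.4   68.6   14.5  -74.6] [ 589.8 -283.    48.2]
14 x [0.33578824 0.49798786] y [-0.47675722 -0.47500101 -0.43690933 -0.40051576 -0.39890304]
15 x [0.32845977 0.49068903] y [-0.4833996  -0.4820936  -0.4440386  -0.40801498 -0.40691745]
16 x [0.32081336 0.4834956 ] y [-0.4905537  -0.48904729 -0.45094137 -0.41506734 -0.4141219 ]
17 x [0.31264134 0.47615489] y [-0.49799874 -0.49586247 -0.45789367 -0.42189229 -0.42037523]
```

```bash
python3 -c "
from h import *
t=np.radians(15.3);e=np.array([np.cos(t),np.sin(t)]);n=np.array([-e[1],e[0]])
B=[(.5107,-.123),(.5485,-.1212),(.5868,-.1186),(.6242,-.1171)]
T=[tuple((.3263+d)*e-.447*n) for d in (.0155,.046,.0765,.107)]
go(*B[0],.13,93)
for i in range(4):
  print(i,np.round(T[i],4)); go(*T[i],.13,105.3,(*B[i],.13))
  if i<3: go(*B[i+1],.13,93,(*T[i],.13))
"
```

```text
turn [-0.    0.    0.02] shift [ 1.17 -0.05  4.81]
0 [ 0.4476 -0.341 ]
turn [0. 0. 0.] shift [ 4.73 -7.74  0.  ]
turn [0. 0. 0.] shift [-4.49  8.57  0.  ]
1 [ 0.4771 -0.3329]
turn [0. 0. 0.] shift [ 4.99 -7.41  0.  ]
turn [0. 0. 0.] shift [-4.83  8.33  0.  ]
2 [ 0.5065 -0.3249]
turn [0. 0. 0.] shift [ 5.28 -7.11  0.  ]
turn [0. 0. 0.] shift [-5.14  8.05  0.  ]
3 [ 0.5359 -0.3168]
turn [0. 0. 0.] shift [ 5.52 -6.77  0.  ]
```

move_arm(plan=[[0, 0, 0.02, 0.5, -0.05, 0.5, 75], [0, 0, 0, 0.67, 0, 1, 75], [0, 0, 0, 0, 0, 1, 75], [0, 0, 0, 0, 0, 1, 75], [0, 0, 0, 0, 0, 1, 75], [0, 0, 0, 0, 0, 1, 75], [0, 0, 0, 0, 0, 1, 75], [0, 0, 0, 0, 0, 1, 75], [0, 0, 0, 0, 0, 0.8, 75], [0, 0, 0, 0, 0, 0.55, 75]], force=15)

```text
t: 41.75
tool_pos: [0.5099, -0.1227, 0.0272]
orientation: [0.082, -3.139, -0.001]
force: [0.3, -0.1, -0.1]
opening: 0.0747
gripper_force: 0.0
```

move_arm(plan=[[0, 0, 0, 0, 0, 0.5, 75], [0, 0, 0, 0, 0, 0.35, 75], [0, 0, 0, 0, 0, 0.1, 75], [0, 0, 0, 0, 0, 0, 60], [0, 0, 0, 0, 0, 0, 48], [0, 0, 0, 0, 0, 0, 48], [0, 0, 0, 0, 0, 0, 48], [0, 0, 0, 0, 0, 0, 48], [0, 0, 0, 0, 0, 0, 48], [0, 0, 0, 0, 0, 0, 48]])

```text
t: 42.75
tool_pos: [0.511, -0.1231, 0.011]
orientation: [0.083, -3.139, -0.0]
force: [-33.5, 10.4, 63.6]
opening: 0.0744
gripper_force: 31.8
```

I descended 0.95 too far and pressed the tips on the bench; raising at once.

move_arm(plan=[[0, 0, 0, 0, 0, -0.3, 75], [0, 0, 0, 0, 0, -0.35, 75], [0, 0, 0, 0, 0, -0.3, 75], [0, 0, 0, 0, 0, 0, 75], [0, 0, 0, 0, 0, 0, 75], [0, 0, 0, 0, 0, 0, 75], [0, 0, 0, 0, 0, 0, 75], [0, 0, 0, 0, 0, 0, 75], [0, 0, 0, 0, 0, 0, 75], [0, 0, 0, 0, 0, 0, 75]])

```text
t: 43.75
tool_pos: [0.5107, -0.123, 0.0288]
orientation: [0.082, -3.14, -0.0]
force: [0.1, 0.0, 0.0]
opening: 0.0747
gripper_force: 0.0
```

move_arm(plan=[[0, 0, 0, 0, 0, 0, 60], [0, 0, 0, 0, 0, 0, 48], [0, 0, 0, 0, 0, 0, 48], [0, 0, 0, 0, 0, 0, 48], [0, 0, 0, 0, 0, 0, 48], [0, 0, 0, 0, 0, 0, 48], [0, 0, 0, 0, 0, 0, 48], [0, 0, 0, 0, 0, 0, 48], [0, 0, 0, 0, 0, 0, 48], [0, 0, 0, 0, 0, 0, 48]])

```text
t: 44.75
tool_pos: [0.5108, -0.123, 0.0289]
orientation: [-0.082, 3.141, -0.0]
force: [-0.4, -0.4, 0.3]
opening: 0.0518
gripper_force: 15.0
```

move_arm(plan=[[0, 0, 0, 0, 0, -0.4, 48], [0, 0, 0, 0, 0, -0.8, 48], [0, 0, -0.65, 0, 0, -1, 48], [0, 0, -0.7, 0, 0, -1, 48], [0, 0, -0.7, 0, 0, -0.84, 48], [0, 0, 0, 0.4, -0.6, 0, 48], [0, 0, 0, 0.6, -1, 0, 48], [0, 0, 0, 0.6, -1, 0, 48], [0, 0, 0, 0.6, -1, 0, 48], [0, 0, 0, 0.6, -1, 0, 48]])

```text
t: 45.75
tool_pos: [0.4732, -0.2535, 0.1307]
orientation: [-0.418, 3.113, -0.001]
force: [-0.1, 0.6, -1.0]
opening: 0.0519
gripper_force: 15.0
```

move_arm(plan=[[0, 0, 0, 0.6, -1, 0, 48], [0, 0, 0, 0.6, -1, 0, 48], [0, 0, 0, 0.5, -0.8, 0, 48], [0, 0, 0, 0.23, -0.34, 0, 48], [0, 0, 0, 0, 0, 0, 48], [0, 0, 0, 0, 0, 0, 48], [0, 0, 0, 0, 0, 0, 48], [0, 0, 0, 0, 0, 0, 48], [0, 0, 0, 0, 0, 0, 48], [0, 0, 0, 0, 0, 0, 48]])

```text
t: 46.75
tool_pos: [0.4479, -0.3404, 0.1299]
orientation: [0.419, -3.114, -0.0]
force: [-0.2, 0.1, 0.1]
opening: 0.052
gripper_force: 15.0
```

```bash
python3 -c "
from h import *
s=read_state();print(s['t'],s['tool_pos'],s['q'][5])
go(.4476,-.341,.026,105.3)
c=cam('wrist');save(c,'w11.png',s=1.5);W=cloud(c)
t=np.radians(15.3);e=np.array([np.cos(t),np.sin(t)]);n=np.array([-e[1],e[0]])
for nm,a,b in(('floor',.004,.013),('wall',.048,.058),('tab',.078,.09)):
  M=(W[...,2]>a)&(W[...,2]<b)&(W[...,0]>.36)&(W[...,0]<.68)&(np.abs(W[...,1]+.32)<.1);P=W[M]
  if len(P)>30: print(nm,len(P),*rect(P),'q',np.percentile(P[:,:2]@e,[1,99]),'n',np.percentile(P[:,:2]@n,[1,99]))
"
```

```text
46.75 [ 0.44789363 -0.34043537  0.12990599] -2.579226301131215
turn [ 0. -0.  0.] shift [ 0.02 -0.02  4.16]
floor 3891 [ 518.1 -322.6  196.5   76.1   15.6] [ 462.1 -331.3    7.3] q [0.31655523 0.49513636] n [-0.48525981 -0.41060904]
wall 1343 [ 428.3 -348.1   69.6   10.1  -74.5] [ 428.  -347.9   52.2] q [0.316381   0.32608716] n [-0.48258163 -0.41457528]
```

View pics/w11.png

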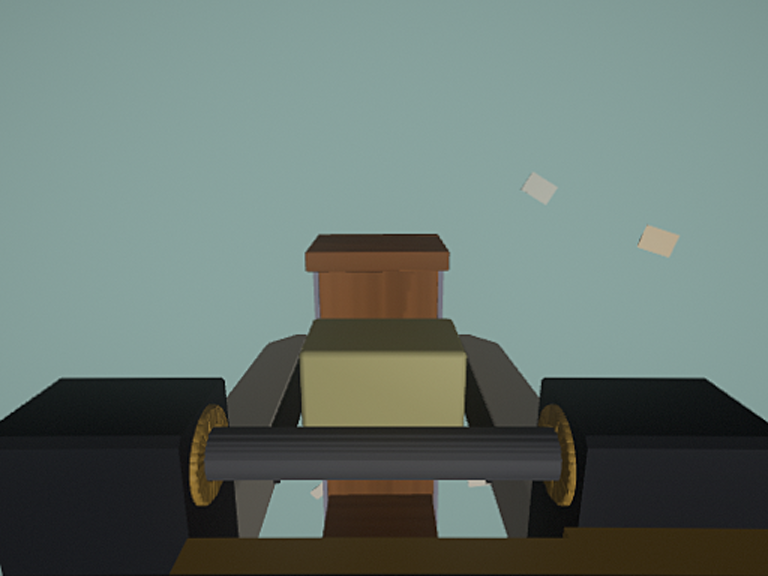

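The bar is held square in front of the wall (376,250) and centred on the rack.

move_arm(plan=[[0, 0, 0, 0.02, -0.03, 0.5, 48], [0, 0, 0, 0, 0, 1, 48], [0, 0, 0, 0, 0, 1, 48], [0, 0, 0, 0, 0, 0.8, 48], [0, 0, 0, 0, 0, 0.5, 48], [0, 0, 0, 0, 0, 0.26, 48], [0, 0, 0, 0, 0, 0.1, 48], [0, 0, 0, 0, 0, 0, 48], [0, 0, 0, 0, 0, 0, 48], [0, 0, 0, 0, 0, 0, 48]])

```text
t: 47.8
tool_pos: [0.448, -0.3423, 0.027]
orientation: [-0.418, 3.113, -0.002]
force: [0.5, -0.4, -1.2]
opening: 0.0518
gripper_force: 15.0
```

move_arm(plan=[[0, 0, 0, 0, 0, 0, 54], [0, 0, 0, 0, 0, 0, 58], [0, 0, 0, 0, 0, 0, 66], [0, 0, 0, 0, 0, 0, 66], [0, 0, 0, 0, 0, -0.4, 66], [0, 0, 0, 0, 0, -0.8, 66], [0, 0, 0.65, 0, 0, -1, 70], [0, 0, 0.7, 0, 0, -1, 70], [0, 0, 0.7, 0, 0, -0.96, 70], [0, 0, 0, 0, 0, 0, 70]])

```text
t: 48.8
tool_pos: [0.4495, -0.3436, 0.135]
orientation: [-0.079, 3.135, -0.008]
force: [-0.1, -0.7, 1.0]
opening: 0.0701
gripper_force: 0.0
```

move_arm(plan=[[0, 0, 0, -0.4, 0.7, 0, 70], [0, 0, 0, -0.5, 1, 0, 70], [0, 0, 0, -0.5, 1, 0, 70], [0, 0, 0, -0.5, 1, 0, 70], [0, 0, 0, -0.5, 1, 0, 70], [0, 0, 0, -0.6, 1, 0, 70], [0, 0, 0, -0.6, 1, 0, 70], [0, 0, 0, -0.5, 1, 0, 70], [0, 0, 0, -0.4, 0.85, 0, 70], [0, 0, 0, 0, 0, 0, 70]])

```text
t: 49.8
tool_pos: [0.549, -0.1198, 0.1292]
orientation: [0.089, -3.14, -0.002]
force: [0.0, 0.1, 0.1]
opening: 0.07
gripper_force: 0.0
```

```bash
cat >> h.py <<'E'
def bars():
    c=cam('top');W=cloud(c)
    for nm,x,y,r,a,b in (('board side',.57,-.12,.12,.036,.055),('rack',.5,-.33,.14,.034,.055)):
        m=((W[...,2]>a)&(W[...,2]<b)&(np.abs(W[...,0]-x)<r)&(np.abs(W[...,1]-y)<.06)).astype(np.uint8)
        n,l,st,_=cv2.connectedComponentsWithStats(m,connectivity=4)
        for i in range(1,n):
            if st[i,4]>40: print(nm,st[i,4],*rect(W[l==i]))
E
python3 -c "
from h import *
s=read_state();print(s['t'],s['tool_pos'])
go(.5485,-.1212,.029,93);bars()
c=cam('wrist');W=cloud(c)
m=((W[...,2]>.036)&(W[...,2]<.055)&(np.abs(W[...,0]-.57)<.12)&(np.abs(W[...,1]+.12)<.06)).astype(np.uint8)
n,l,st,_=cv2.connectedComponentsWithStats(m,connectivity=4)
for i in range(1,n):
  if st[i,4]>300: print('wrist',st[i,4],*rect(W[l==i]))
"
```

```text
49.8 [ 0.54900362 -0.11975725  0.12919564]
turn [ 0.01 -0.01  0.04] shift [ 0.02 -0.06  4.01]
board side 42 [624.7 -99.9  25.   15.   -2.2] [627.9 -98.6  44. ]
rack 242 [ 445.1 -343.3   71.5   41.5  -74.9] [ 444.  -342.7   42.2]
wrist 2479 [ 549.  -120.7   52.    28.8  -86.3] [ 547.6 -120.8   44.2]
wrist 2279 [ 586.4 -118.8   51.8   28.8  -86.3] [ 584.9 -118.8   44.1]
wrist 1065 [ 616.  -117.2   51.8   12.3  -87.2] [ 614.1 -117.2   43.8]
```

move_arm(plan=[[0, 0, 0, 0, -0.05, 0.5, 70], [0, 0, 0, 0, 0, 1, 70], [0, 0, 0, 0, 0, 1, 70], [0, 0, 0, 0, 0, 0.8, 70], [0, 0, 0, 0, 0, 0.5, 70], [0, 0, 0, 0, 0, 0.2, 70], [0, 0, 0, 0, 0, 0, 70], [0, 0, 0, 0, 0, 0, 60], [0, 0, 0, 0, 0, 0, 48], [0, 0, 0, 0, 0, 0, 48]])

```text
t: 50.9
tool_pos: [0.5496, -0.1238, 0.031]
orientation: [-0.082, 3.139, -0.001]
force: [0.0, -0.1, 1.2]
opening: 0.0515
gripper_force: 15.0
```

move_arm(plan=[[0, 0, 0, 0, 0, 0, 48], [0, 0, 0, 0, 0, 0, 48], [0, 0, 0, 0, 0, 0, 48], [0, 0, 0, 0, 0, 0, 48], [0, 0, 0, 0, 0, -0.4, 48], [0, 0, 0, 0, 0, -0.8, 48], [0, 0, -0.65, 0, 0, -1, 48], [0, 0, -0.7, 0, 0, -1, 48], [0, 0, -0.7, 0, 0, -0.8, 48], [0, 0, 0, 0, 0, 0, 48]])

```text
t: 51.9
tool_pos: [0.5509, -0.1243, 0.1339]
orientation: [-0.419, 3.108, -0.004]
force: [0.5, 0.2, 0.6]
opening: 0.0522
gripper_force: 15.0
```

move_arm(plan=[[0, 0, 0, 0.4, -0.5, 0, 48], [0, 0, 0, 0.6, -0.9, 0, 48], [0, 0, 0, 0.6, -0.9, 0, 48], [0, 0, 0, 0.6, -0.9, 0, 48], [0, 0, 0, 0.6, -0.9, 0, 48], [0, 0, 0, 0.6, -0.9, 0, 48], [0, 0, 0, 0.6, -0.9, 0, 48], [0, 0, 0, 0.6, -0.9, 0, 48], [0, 0, 0, 0.4, -0.6, 0, 48], [0, 0, 0, 0, 0, 0, 48]])

```text
t: 52.9
tool_pos: [0.4749, -0.3369, 0.1284]
orientation: [0.411, -3.113, -0.002]
force: [-0.1, 0.8, 0.0]
opening: 0.052
gripper_force: 15.0
```

move_arm(plan=[[0, 0, 0, 0, 0, 0, 48], [0, 0, 0, 0, 0, 0, 48], [0, 0, 0, 0, 0, 0, 48], [0, 0, 0, 0, 0, 0, 48], [0, 0, 0, 0, 0, 0, 48], [0, 0, 0, 0, 0, 0, 48], [0, 0, 0, 0, 0, 0, 48], [0, 0, 0, 0, 0, 0, 48], [0, 0, 0, 0, 0, 0, 48], [0, 0, 0, 0, 0, 0, 48]])

```text
t: 53.9
tool_pos: [0.4768, -0.3351, 0.1299]
orientation: [0.418, -3.114, -0.0]
force: [0.4, 0.1, -0.5]
opening: 0.0517
gripper_force: 15.0
```

```bash
python3 -c "
from h import *
s=read_state();print(s['t'],s['tool_pos'])
go(.4771,-.334,.026,105.3)"
```

```text
53.9 [ 0.47683377 -0.33507855  0.12985579]
turn [ 0. -0. -0.] shift [-0.02  0.04  4.15]
```

move_arm(plan=[[0, 0, 0, -0.02, 0.03, 0.5, 48], [0, 0, 0, 0, 0, 1, 48], [0, 0, 0, 0, 0, 1, 48], [0, 0, 0, 0, 0, 0.8, 48], [0, 0, 0, 0, 0, 0.5, 48], [0, 0, 0, 0, 0, 0.26, 48], [0, 0, 0, 0, 0, 0.1, 48], [0, 0, 0, 0, 0, 0, 48], [0, 0, 0, 0, 0, 0, 48], [0, 0, 0, 0, 0, 0, 48]])

```text
t: 54.9
tool_pos: [0.4776, -0.3345, 0.0263]
orientation: [-0.418, 3.113, -0.001]
force: [-1.1, -0.1, -1.0]
opening: 0.0516
gripper_force: 15.0
```

move_arm(plan=[[0, 0, 0, 0, 0, 0, 54], [0, 0, 0, 0, 0, 0, 58], [0, 0, 0, 0, 0, 0, 66], [0, 0, 0, 0, 0, 0, 66], [0, 0, 0, 0, 0, -0.4, 66], [0, 0, 0, 0, 0, -0.8, 66], [0, 0, 0.65, 0, 0, -1, 70], [0, 0, 0.7, 0, 0, -1, 70], [0, 0, 0.7, 0, 0, -0.96, 70], [0, 0, 0, 0, 0, 0, 70]])

```text
t: 55.9
tool_pos: [0.4794, -0.3361, 0.1352]
orientation: [-0.079, 3.135, -0.008]
force: [0.4, -0.4, 0.3]
opening: 0.0696
gripper_force: 0.0
```

move_arm(plan=[[0, 0, 0, -0.4, 0.6, 0, 70], [0, 0, 0, -0.6, 1, 0, 70], [0, 0, 0, -0.6, 1, 0, 70], [0, 0, 0, -0.6, 1, 0, 70], [0, 0, 0, -0.6, 1, 0, 70], [0, 0, 0, -0.6, 1, 0, 70], [0, 0, 0, -0.6, 1, 0, 70], [0, 0, 0, -0.5, 1, 0, 70], [0, 0, 0, -0.3, 0.7, 0, 70], [0, 0, 0, 0, 0, 0, 70]])

```text
t: 56.9
tool_pos: [0.5865, -0.1182, 0.1291]
orientation: [0.088, -3.14, -0.001]
force: [0.2, -1.5, -0.4]
opening: 0.0703
gripper_force: 0.0
```

```bash
cat >> h.py <<'E'
def wb():
    W=cloud(cam('wrist'))
    m=((W[...,2]>.036)&(W[...,2]<.055)&(np.abs(W[...,0]-.57)<.12)&(np.abs(W[...,1]+.12)<.06)).astype(np.uint8)
    n,l,st,_=cv2.connectedComponentsWithStats(m,connectivity=4)
    for i in range(1,n):
        if st[i,4]>300: print('wrist',st[i,4],*rect(W[l==i]))
E
python3 -c "
from h import *
s=read_state();print(s['t'],s['tool_pos'])
go(.5866,-.1187,.029,93);bars();wb()
"
```

```text
56.9 [ 0.58646933 -0.11824124  0.12914991]
turn [ 0.01 -0.01  0.04] shift [-0.   -0.02  4.01]
rack 395 [ 458.3 -340.4   72.1   68.   -75.6] [ 455.8 -339.3   41.3]
wrist 2466 [ 586.5 -118.7   52.    27.7  -87. ] [ 585.3 -118.9   44.2]
wrist 2246 [ 624.  -116.8   52.    27.8  -87.5] [ 622.2 -116.9   44.2]
```

move_arm(plan=[[0, 0, 0, 0, 0, 0.5, 70], [0, 0, 0, 0, 0, 1, 70], [0, 0, 0, 0, 0, 1, 70], [0, 0, 0, 0, 0, 0.8, 70], [0, 0, 0, 0, 0, 0.5, 70], [0, 0, 0, 0, 0, 0.2, 70], [0, 0, 0, 0, 0, 0, 70], [0, 0, 0, 0, 0, 0, 60], [0, 0, 0, 0, 0, 0, 48], [0, 0, 0, 0, 0, 0, 48]])

```text
t: 58.0
tool_pos: [0.5871, -0.1209, 0.0311]
orientation: [-0.082, 3.139, -0.001]
force: [-1.3, 0.0, 0.4]
opening: 0.0518
gripper_force: 15.0
```

move_arm(plan=[[0, 0, 0, 0, 0, 0, 48], [0, 0, 0, 0, 0, 0, 48], [0, 0, 0, 0, 0, 0, 48], [0, 0, 0, 0, 0, 0, 48], [0, 0, 0, 0, 0, -0.4, 48], [0, 0, 0, 0, 0, -0.8, 48], [0, 0, -0.65, 0, 0, -1, 48], [0, 0, -0.7, 0, 0, -1, 48], [0, 0, -0.7, 0, 0, -0.8, 48], [0, 0, 0, 0, 0, 0, 48]])

```text
t: 59.0
tool_pos: [0.5884, -0.1214, 0.1341]
orientation: [-0.419, 3.108, -0.004]
force: [0.7, 0.3, 0.1]
opening: 0.0521
gripper_force: 15.0
```

move_arm(plan=[[0, 0, 0, 0.4, -0.5, 0, 48], [0, 0, 0, 0.6, -0.9, 0, 48], [0, 0, 0, 0.7, -0.9, 0, 48], [0, 0, 0, 0.7, -0.9, 0, 48], [0, 0, 0, 0.7, -0.9, 0, 48], [0, 0, 0, 0.7, -0.9, 0, 48], [0, 0, 0, 0.7, -0.9, 0, 48], [0, 0, 0, 0.5, -0.8, 0, 48], [0, 0, 0, 0.28, -0.4, 0, 48], [0, 0, 0, 0, 0, 0, 48]])

```text
t: 60.0
tool_pos: [0.504, -0.3279, 0.1284]
orientation: [0.412, -3.113, -0.002]
force: [-0.1, -0.4, 0.7]
opening: 0.0519
gripper_force: 15.0
```

move_arm(plan=[[0, 0, 0, 0, 0, 0, 48], [0, 0, 0, 0, 0, 0, 48], [0, 0, 0, 0, 0, 0, 48], [0, 0, 0, 0, 0, 0, 48], [0, 0, 0, 0, 0, 0, 48], [0, 0, 0, 0, 0, 0, 48], [0, 0, 0, 0, 0, 0, 48], [0, 0, 0, 0, 0, 0, 48], [0, 0, 0, 0, 0, 0, 48], [0, 0, 0, 0, 0, 0, 48]])

```text
t: 61.0
tool_pos: [0.5056, -0.3268, 0.1299]
orientation: [0.418, -3.114, -0.0]
force: [0.6, -0.5, -0.0]
opening: 0.0526
gripper_force: 15.0
```

```bash
python3 -c "
from h import *
s=read_state();print(s['t'],s['tool_pos'])
go(.5065,-.3255,.026,105.3)"
```

```text
61.0 [ 0.50559948 -0.32681252  0.12986823]
turn [ 0. -0. -0.] shift [-0.05  0.04  4.15]
```

move_arm(plan=[[0, 0, 0, -0.05, 0.04, 0.5, 48], [0, 0, 0, 0, 0, 1, 48], [0, 0, 0, 0, 0, 1, 48], [0, 0, 0, 0, 0, 0.8, 48], [0, 0, 0, 0, 0, 0.5, 48], [0, 0, 0, 0, 0, 0.26, 48], [0, 0, 0, 0, 0, 0.1, 48], [0, 0, 0, 0, 0, 0, 48], [0, 0, 0, 0, 0, 0, 48], [0, 0, 0, 0, 0, 0, 48]])

```text
t: 62.0
tool_pos: [0.507, -0.3258, 0.0263]
orientation: [-0.418, 3.113, -0.001]
force: [0.1, 0.3, -0.3]
opening: 0.0518
gripper_force: 15.0
```

move_arm(plan=[[0, 0, 0, 0, 0, 0, 54], [0, 0, 0, 0, 0, 0, 58], [0, 0, 0, 0, 0, 0, 66], [0, 0, 0, 0, 0, 0, 66], [0, 0, 0, 0, 0, -0.4, 66], [0, 0, 0, 0, 0, -0.8, 66], [0, 0, 0.65, 0, 0, -1, 70], [0, 0, 0.7, 0, 0, -1, 70], [0, 0, 0.7, 0, 0, -0.96, 70], [0, 0, 0, 0, 0, 0, 70]])

```text
t: 63.0
tool_pos: [0.5089, -0.3272, 0.1353]
orientation: [-0.079, 3.134, -0.008]
force: [1.4, -0.5, 1.0]
opening: 0.0698
gripper_force: 0.0
```

move_arm(plan=[[0, 0, 0, -0.4, 0.5, 0, 70], [0, 0, 0, -0.6, 1, 0, 70], [0, 0, 0, -0.7, 1, 0, 70], [0, 0, 0, -0.7, 1, 0, 70], [0, 0, 0, -0.7, 1, 0, 70], [0, 0, 0, -0.7, 1, 0, 70], [0, 0, 0, -0.6, 1, 0, 70], [0, 0, 0, -0.5, 0.9, 0, 70], [0, 0, 0, -0.24, 0.65, 0, 70], [0, 0, 0, 0, 0, 0, 70]])

```text
t: 64.0
tool_pos: [0.6243, -0.1148, 0.1285]
orientation: [0.088, -3.138, -0.002]
force: [-0.6, -0.2, 0.4]
opening: 0.0697
gripper_force: 0.0
```

```bash
python3 -c "
from h import *
s=read_state();print(s['t'],s['tool_pos'])
go(.6241,-.117,.029,93);bars();wb()
"
```

```text
64.0 [ 0.62429063 -0.11476409  0.12849344]
turn [ 0.01 -0.02  0.03] shift [ 0.01 -0.09  3.98]
rack 156 [ 506.3 -324.    51.2   28.3  -75.5] [ 506.8 -324.8   40.4]
rack 388 [ 457.8 -339.4   72.4   67.8  -74.7] [ 455.9 -339.5   41.1]
wrist 2448 [ 624.3 -116.7   52.1   27.6  -86.8] [ 623.2 -116.8   44.2]
```

move_arm(plan=[[0, 0, 0, 0, -0.05, 0.5, 70], [0, 0, 0, 0, 0, 1, 70], [0, 0, 0, 0, 0, 1, 70], [0, 0, 0, 0, 0, 0.8, 70], [0, 0, 0, 0, 0, 0.5, 70], [0, 0, 0, 0, 0, 0.2, 70], [0, 0, 0, 0, 0, 0, 70], [0, 0, 0, 0, 0, 0, 60], [0, 0, 0, 0, 0, 0, 48], [0, 0, 0, 0, 0, 0, 48]])

```text
t: 65.1
tool_pos: [0.6254, -0.1192, 0.0312]
orientation: [-0.082, 3.139, -0.001]
force: [-0.4, 0.3, 1.7]
opening: 0.0522
gripper_force: 15.0
```

move_arm(plan=[[0, 0, 0, 0, 0, 0, 48], [0, 0, 0, 0, 0, 0, 48], [0, 0, 0, 0, 0, 0, 48], [0, 0, 0, 0, 0, 0, 48], [0, 0, 0, 0, 0, -0.4, 48], [0, 0, 0, 0, 0, -0.8, 48], [0, 0, -0.65, 0, 0, -1, 48], [0, 0, -0.7, 0, 0, -1, 48], [0, 0, -0.7, 0, 0, -0.8, 48], [0, 0, 0, 0, 0, 0, 48]])

```text
t: 66.1
tool_pos: [0.6268, -0.1196, 0.1343]
orientation: [-0.419, 3.108, -0.004]
force: [-0.4, 0.3, 0.1]
opening: 0.052
gripper_force: 15.0
```

move_arm(plan=[[0, 0, 0, 0.4, -0.5, 0, 48], [0, 0, 0, 0.7, -0.8, 0, 48], [0, 0, 0, 0.7, -0.9, 0, 48], [0, 0, 0, 0.7, -0.9, 0, 48], [0, 0, 0, 0.7, -0.9, 0, 48], [0, 0, 0, 0.7, -0.9, 0, 48], [0, 0, 0, 0.7, -0.8, 0, 48], [0, 0, 0, 0.6, -0.7, 0, 48], [0, 0, 0, 0.32, -0.37, 0, 48], [0, 0, 0, 0, 0, 0, 48]])

```text
t: 67.1
tool_pos: [0.5342, -0.3199, 0.1283]
orientation: [0.412, -3.113, -0.002]
force: [0.5, 0.7, -0.7]
opening: 0.0517
gripper_force: 15.0
```

move_arm(plan=[[0, 0, 0, 0, 0, 0, 48], [0, 0, 0, 0, 0, 0, 48], [0, 0, 0, 0, 0, 0, 48], [0, 0, 0, 0, 0, 0, 48], [0, 0, 0, 0, 0, 0, 48], [0, 0, 0, 0, 0, 0, 48], [0, 0, 0, 0, 0, 0, 48], [0, 0, 0, 0, 0, 0, 48], [0, 0, 0, 0, 0, 0, 48], [0, 0, 0, 0, 0, 0, 48]])

```text
t: 68.1
tool_pos: [0.536, -0.3187, 0.1299]
orientation: [0.418, -3.114, -0.0]
force: [-0.7, -0.3, 0.0]
opening: 0.0521
gripper_force: 15.0
```

```bash
python3 -c "
from h import *
s=read_state();print(s['t'],s['tool_pos'])
go(.5363,-.3172,.026,105.3)"
```

```text
68.1 [ 0.53597399 -0.31869439  0.1298668 ]
turn [ 0. -0. -0.] shift [-0.03  0.05  4.15]
```

move_arm(plan=[[0, 0, 0, -0.03, 0.04, 0.5, 48], [0, 0, 0, 0, 0, 1, 48], [0, 0, 0, 0, 0, 1, 48], [0, 0, 0, 0, 0, 0.8, 48], [0, 0, 0, 0, 0, 0.5, 48], [0, 0, 0, 0, 0, 0.26, 48], [0, 0, 0, 0, 0, 0.1, 48], [0, 0, 0, 0, 0, 0, 48], [0, 0, 0, 0, 0, 0, 48], [0, 0, 0, 0, 0, 0, 48]])

```text
t: 69.1
tool_pos: [0.5369, -0.3179, 0.0264]
orientation: [-0.418, 3.113, -0.001]
force: [0.7, 0.3, 0.2]
opening: 0.0522
gripper_force: 15.0
```

move_arm(plan=[[0, 0, 0, 0, 0, 0, 54], [0, 0, 0, 0, 0, 0, 58], [0, 0, 0, 0, 0, 0, 66], [0, 0, 0, 0, 0, 0, 66], [0, 0, 0, 0, 0, -0.4, 66], [0, 0, 0, 0, 0, -0.8, 66], [0, 0, 0, 0, 0, -1, 70], [0, 0, 0, 0, 0, -1, 70], [0, 0, 0, 0, 0, -0.96, 60], [0, 0, 0, 0, 0, 0, 50]])

```text
t: 70.1
tool_pos: [0.5389, -0.3192, 0.1355]
orientation: [-0.417, 3.108, -0.009]
force: [0.3, -1.6, 0.9]
opening: 0.0586
gripper_force: 0.0
```

```bash
python3 -c "
from h import *
s=read_state();print(s['t'],s['tool_pos'])
go(.5949,-.3004,.066,105.3)
W=cloud(cam('wrist'))
t=np.radians(15.3);e=np.array([np.cos(t),np.sin(t)]);n=np.array([-e[1],e[0]])
for nm,a,b in(('bars',.035,.046),('tab',.078,.09)):
  M=(W[...,2]>a)&(W[...,2]<b)&(W[...,0]>.36)&(W[...,0]<.68)&(np.abs(W[...,1]+.32)<.1);P=W[M]
  if len(P)>30: print(nm,len(P),*rect(P),'q',np.percentile(P[:,:2]@e,[1,99])-.3263,'n',np.percentile(P[:,:2]@n,[1,99])+.448)
bars()"
```

```text
70.1 [ 0.53892265 -0.3192484   0.13549598]
turn [-0.06  0.05 -0.  ] shift [-2.36  0.14  2.78]
bars 11027 [ 511.1 -324.5  162.9   68.    15.7] [ 487.  -329.7   40.2] q [-9.44420134e-05  1.61579526e-01] n [-0.02548991  0.02622849]
tab 238 [ 589.4 -302.7   25.3    4.9  -75.3] [ 589.2 -302.8   81.2] q [0.16034641 0.16432969] n [-0.01214638  0.013016  ]
```

move_arm(plan=[[0, 0, 0, -0.44, 0.05, 0, 50], [0, 0, 0, -1, 0, 0, 50], [0, 0, 0, -0.7, 0, 0, 50], [0, 0, 0, -0.25, 0, 0.3, 50], [0, 0, 0, 0, 0, 0.8, 50], [0, 0, 0, 0, 0, 0.8, 50], [0, 0, 0, 0, 0, 0.5, 50], [0, 0, 0, 0, 0, 0.2, 50], [0, 0, 0, 0, 0, 0, 50], [0, 0, 0, 0, 0, 0, 50]])

```text
t: 71.2
tool_pos: [0.5941, -0.3009, 0.0656]
orientation: [-0.417, 3.113, -0.001]
force: [0.6, -0.3, -0.2]
opening: 0.0498
gripper_force: 0.0
```

move_arm(plan=[[0, 0, 0, 0, 0, 0, 40], [0, 0, 0, 0, 0, 0, 20], [0, 0, 0, 0, 0, 0, 20], [0, 0, 0, 0, 0, 0, 20], [0, 0, 0, 0, 0, 0, 20], [0, 0, 0, 0, 0, 0, 20], [0, 0, 0, 0, 0, 0, 20], [0, 0, 0, 0, 0, 0, 20], [0, 0, 0, 0, 0, 0, 20], [0, 0, 0, 0, 0, 0, 20]], force=20)

```text
t: 72.2
tool_pos: [0.5943, -0.3018, 0.0656]
orientation: [-0.417, 3.112, -0.003]
force: [2.5, -4.2, 0.2]
opening: 0.0258
gripper_force: 20.0
```

move_arm(plan=[[0, 0, 0, 0.1, 0, 0, 20], [0, 0, 0, 0.2, 0, 0, 20], [0, 0, 0, 0.2, 0, 0, 20], [0, 0, 0, 0.2, 0, 0, 20], [0, 0, 0, 0.2, 0, 0, 20], [0, 0, 0, 0.2, 0, 0, 20], [0, 0, 0, 0.2, 0, 0, 20], [0, 0, 0, 0.2, 0, 0, 20], [0, 0, 0, 0.15, 0, 0, 20], [0, 0, 0, 0.1, 0, 0, 20]])

```text
t: 73.2
tool_pos: [0.5523, -0.3136, 0.0656]
orientation: [-0.417, 3.112, -0.004]
force: [3.9, -6.3, -1.9]
opening: 0.0253
gripper_force: 20.0
```

move_arm(plan=[[0, 0, 0, 0.05, 0, 0, 20], [0, 0, 0, 0.03, 0, 0, 20], [0, 0, 0, 0.03, 0, 0, 20], [0, 0, 0, 0, 0, 0, 20], [0, 0, 0, 0, 0, 0, 20], [0, 0, 0, 0, 0, 0, 20], [0, 0, 0, 0, 0, 0, 20], [0, 0, 0, 0, 0, 0, 20], [0, 0, 0, 0, 0, 0, 20], [0, 0, 0, 0, 0, 0, 20]])

```text
t: 74.2
tool_pos: [0.5498, -0.3143, 0.0656]
orientation: [-0.417, 3.112, -0.004]
force: [4.1, -5.7, -3.2]
opening: 0.0257
gripper_force: 20.0
```

move_arm(plan=[[0, 0, 0, 0.03, 0, 0, 20], [0, 0, 0, 0.03, 0, 0, 20], [0, 0, 0, 0.02, 0, 0, 20], [0, 0, 0, 0, 0, 0, 20], [0, 0, 0, 0, 0, 0, 20], [0, 0, 0, 0, 0, 0, 20], [0, 0, 0, 0, 0, 0, 20], [0, 0, 0, 0, 0, 0, 20], [0, 0, 0, 0, 0, 0, 20], [0, 0, 0, 0, 0, 0, 20]])

```text
t: 75.2
tool_pos: [0.5481, -0.3147, 0.0656]
orientation: [-0.417, 3.111, -0.005]
force: [4.2, -6.2, -3.5]
opening: 0.0257
gripper_force: 20.0
```

move_arm(plan=[[0, 0, 0, 0.02, 0, 0, 20], [0, 0, 0, 0.02, 0, 0, 20], [0, 0, 0, 0, 0, 0, 20], [0, 0, 0, 0, 0, 0, 20], [0, 0, 0, 0, 0, 0, 20], [0, 0, 0, 0, 0, 0, 20], [0, 0, 0, 0, 0, 0, 20], [0, 0, 0, 0, 0, 0, 20], [0, 0, 0, 0, 0, 0, 20], [0, 0, 0, 0, 0, 0, 20]])

```text
t: 76.2
tool_pos: [0.5471, -0.315, 0.0656]
orientation: [-0.417, 3.111, -0.004]
force: [5.6, -6.0, -3.3]
opening: 0.0259
gripper_force: 20.0
```

move_arm(plan=[[0, 0, 0, 0.02, 0, 0, 20], [0, 0, 0, 0.02, 0, 0, 20], [0, 0, 0, 0, 0, 0, 20], [0, 0, 0, 0, 0, 0, 20], [0, 0, 0, 0, 0, 0, 20], [0, 0, 0, 0, 0, 0, 20], [0, 0, 0, 0, 0, 0, 20], [0, 0, 0, 0, 0, 0, 20], [0, 0, 0, 0, 0, 0, 20], [0, 0, 0, 0, 0, 0, 20]])

```text
t: 77.2
tool_pos: [0.547, -0.315, 0.0656]
orientation: [-0.417, 3.11, -0.005]
force: [9.9, -5.1, -5.9]
opening: 0.0259
gripper_force: 20.0
```

Snug: the force rises and the stop no longer moves. Release and look.

move_arm(plan=[[0, 0, 0, -0.04, 0, 0, 20], [0, 0, 0, 0, 0, 0, 30], [0, 0, 0, 0, 0, 0, 45], [0, 0, 0, 0, 0, 0, 45], [0, 0, 0, 0, 0, -0.5, 45], [0, 0, 0, 0, 0, -1, 45], [0, 0, 0, 0, 0, -1, 45], [0, 0, 0, 0, 0, -1, 45], [0, 0, 0, 0, 0, -1, 45], [0, 0, 0, 0, 0, -1, 45]])

```text
t: 78.2
tool_pos: [0.546, -0.3135, 0.2046]
orientation: [-0.418, 3.113, -0.001]
force: [1.5, -0.1, -0.8]
opening: 0.0453
gripper_force: 0.0
```

move_arm(plan=[[0, 0, 0, 0, 1, 0, 45], [0, 0, 0, 0, 1, 0, 45], [0, 0, 0, 0, 1, 0, 45], [0, 0, 0, 0, 1, 0, 45], [0, 0, 0, 0, 1, 0, 45], [0, 0, 0, 0, 1, 0, 45], [0, 0, 0, 0, 1, 0, 45], [0, 0, 0, 0, 1, 0, 45], [0, 0, 0, 0, 0, 0, 45], [0, 0, 0, 0, 0, 0, 45]])

```text
t: 79.2
tool_pos: [0.4935, -0.1206, 0.2034]
orientation: [-0.42, 3.112, -0.001]
force: [0.1, 0.3, -0.5]
opening: 0.0448
gripper_force: 0.0
```

```bash
python3 -c "
from h import *
s=read_state();print(s['t'],s['tool_pos'],s['force'])
c=cam('top');V=cloud(c)
t=np.radians(15.3);e=np.array([np.cos(t),np.sin(t)]);n=np.array([-e[1],e[0]])
for nm,a,b in(('bars',.034,.045),('stop/wall',.046,.058),('tab',.076,.09)):
  M=(V[...,2]>a)&(V[...,2]<b)&(V[...,0]>.36)&(V[...,0]<.68)&(V[...,1]<-.25)&(V[...,1]>-.42);P=V[M]
  if len(P)>10: print(nm,len(P),'q',np.percentile(P[:,:2]@e,[1,99])-.3263,'n',np.percentile(P[:,:2]@n,[1,99])+.448)
for nm,x,y,a,b in(('mould',.38,.096,.03,.05),('board',.57,-.12,.006,.02)):
  M=(V[...,2]>a)&(V[...,2]<b)&(np.abs(V[...,0]-x)<.11)&(np.abs(V[...,1]-y)<.06);print(nm,*rect(V[M]))
save(c,'t12.png',(220,150,430,310),3.5)"
```

```text
79.2 [ 0.49354868 -0.12057976  0.20339924] [ 0.14942533  0.28576253 -0.50347908]
bars 93 q [0.0015363  0.05668555] n [-0.03192061  0.00294675]
stop/wall 69 q [-0.00806011  0.1242152 ] n [-0.0351402   0.01517972]
mould [380.8  96.4 163.4  60.5   3.1] [379.4  96.   37.8]
board [ 584.6 -118.8  172.7   87.9    2.3] [ 604.1 -113.3   11.2]
```

View pics/t12.png

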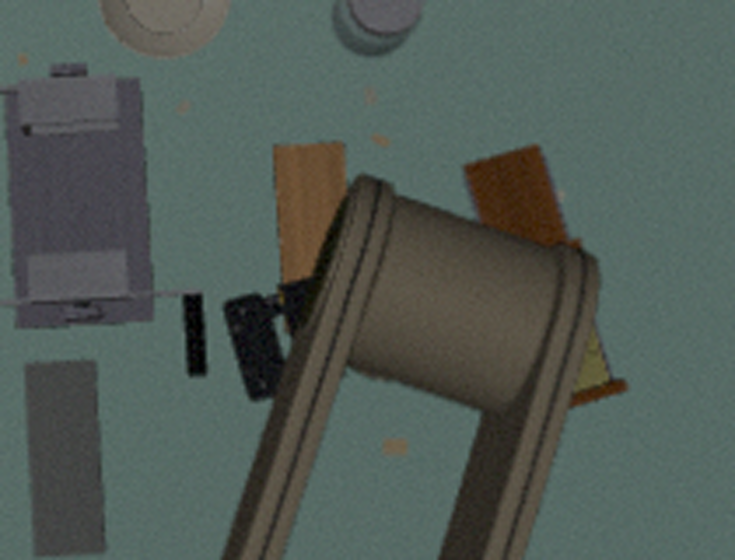

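The arm hides the rack in the top view (mould flat at (65,455), board at (310,210)); I'll move away and check by numbers.

move_arm(plan=[[0, 0, 0, 0, 1, -1, 45], [0, 0, 0, 0, 1, -1, 45], [0, 0, 0, 0, 1, -1, 45], [0, 0, 0, 0, 1, 0, 45], [0, 0, 0, 0, 1, 0, 45], [0, 0, 0, 0, 1, 0, 45], [0, 0, 0, 0, 1, 0, 45], [0, 0, 0, 0, 1, 0, 45], [0, 0, 0, 0, 1, 0, 45], [0, 0, 0, 0, 1, 0, 45]])

```text
t: 80.25
tool_pos: [0.4277, 0.1206, 0.2778]
orientation: [-0.416, 3.114, -0.0]
force: [-0.4, 0.6, -0.2]
opening: 0.0451
gripper_force: 0.0
```

```bash
python3 -c "
from h import *
s=read_state();print(s['t'],s['tool_pos'],s['dq'].round(3))
t=np.radians(15.3);e=np.array([np.cos(t),np.sin(t)]);n=np.array([-e[1],e[0]])
for cn in('top','scene'):
 c=cam(cn);V=cloud(c)
 Q=np.stack([V[...,:2]@e-.3263,V[...,:2]@n+.448,V[...,2]],-1)
 for nm,a,b in(('bars',.036,.0445),('stop/wall',.047,.058),('tab',.076,.09)):
  M=(Q[...,2]>a)&(Q[...,2]<b)&(Q[...,0]>-.03)&(Q[...,0]<.2)&(np.abs(Q[...,1])<.06);P=Q[M]
  if len(P)>10: print(cn,nm,len(P),'q',np.percentile(P[:,0],[1,99]),'n',np.percentile(P[:,1],[1,99]))
 M=(np.abs(Q[...,1])<.02)&(Q[...,0]>-.02)&(Q[...,0]<.19)
 P=Q[M];b=np.floor(P[:,0]/.004).astype(int)
 if cn=='top': print([(k*4,round(float(np.median(P[b==k][:,2])*1e3))) for k in np.unique(b)])
 M=(V[...,2]>.006)&(V[...,2]<.02)&(np.abs(V[...,0]-.57)<.11)&(np.abs(V[...,1]+.12)<.06);print('board',*rect(V[M]))"
```

```text
80.25 [0.42771483 0.12057141 0.2778    ] [ 0.561 -0.008  0.007 -0.     0.002  0.56 ]
top bars 545 q [0.00178855 0.11214172] n [-0.02581768  0.02618994]
top stop/wall 127 q [-0.00821762  0.12625806] n [-0.03564405  0.03437039]
top tab 45 q [0.11271665 0.12642928] n [-0.01448742  0.01184695]
[(np.int64(-20), -1), (np.int64(-16), 0), (np.int64(-12), 49), (np.int64(-8), 52), (np.int64(-4), 52), (np.int64(0), 45), (np.int64(4), 40), (np.int64(8), 41), (np.int64(12), 41), (np.int64(16), 40), (np.int64(20), 41), (np.int64(24), 41), (np.int64(28), 41), (np.int64(32), 42), (np.int64(36), 41), (np.int64(40), 42), (np.int64(44), 40), (np.int64(48), 39), (np.int64(52), 39), (np.int64(56), 40), (np.int64(60), 41), (np.int64(64), 41), (np.int64(68), 40), (np.int64(72), 40), (np.int64(76), 42), (np.int64(80), 41), (np.int64(84), 39), (np.int64(88), 41), (np.int64(92), 40), (np.int64(96), 40), (np.int64(100), 41), (np.int64(104), 41), (np.int64(108), 42), (np.int64(112), 78), (np.int64(116), 80), (np.int64(120), 80), (np.int64(124), 60), (np.int64(128), 8), (np.int64(132), 8), (np.int64(136), 8), (np.int64(140), 6), (np.int64(144), 7), (np.int64(148), 7), (np.int64(152), 7), (np.int64(156), 7), (np.int64(160), 8), (np.int64(164), 8), (np.int64(168), 8), (np.int64(172), 7), (np.int64(176), 8), (np.int64(180), 10), (np.int64(184), 7), (np.int64(188), 7)]
board [ 570.1 -115.4  218.7  107.9   -1.3] [ 570.1 -120.9   11.4]
scene bars 291 q [-0.00436161  0.1270163 ] n [-0.02562848  0.03668   ]
scene stop/wall 82 q [-0.012011    0.12960383] n [-0.02952803  0.03848473]
scene tab 33 q [0.11093352 0.12842677] n [-0.0111355   0.01637682]
board [ 566.  -127.2  168.9   83.6    3. ] [ 569.6 -117.4   10.8]
```

move_arm(plan=[[0, 0, 0, 0, 0, 0, 45], [0, 0, 0, 0, 0, 0, 45], [0, 0, 0, 0, 0, 0, 45], [0, 0, 0, 0, 0, 0, 45], [0, 0, 0, 0, 0, 0, 45], [0, 0, 0, 0, 0, 0, 45], [0, 0, 0, 0, 0, 0, 45], [0, 0, 0, 0, 0, 0, 45], [0, 0, 0, 0, 0, 0, 45], [0, 0, 0, 0, 0, 0, 45]])

```text
t: 81.35
tool_pos: [0.4274, 0.1205, 0.2774]
orientation: [0.418, -3.114, -0.0]
force: [0.1, 0.7, -0.7]
opening: 0.0448
gripper_force: 0.0
```

```bash
python3 -c "
from plant import *
print(close_job())"
```

```text
the job is handed in; nothing more can be done
None
```

The job is handed in, with no verdict returned: all four bars stand in the rack from wall to stop with no gap, and mould and board lie flat and apart; at one point I pressed the fingertips on the bench with about 64 N (wrist limit 120 N), with no visible effect.

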